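# Stand the fallen bottles up in their lane on the hallway shelf

### The arm

A 7-joint arm with a two-finger parallel gripper is mounted at the origin on the work surface. World frame = base frame: x ahead of the robot, y to its left, z up, the work surface at z = 0. Lengths are in m, angles in rad, forces in N, time in s.
With the tool pointing down it reaches from about 0.425 to 0.95 m from the base axis. Payload 16.7 kg.
Tool frame: the origin (TCP) lies at the very end of the fingers, on their centre line; the grasp point (between the pads) lies 19 mm behind it; z points along the fingers, y is the direction in which the jaws open and shut (so a half turn about z gives the same grasp; the last joint's range is limited). The gripper opens to 94 mm and grips with 3 to 60 N. Pads are 16 mm wide; open, the fingers measure 119 mm over their backs; the gripper's body (75 mm by 177 mm) begins 78 mm behind the grasp point.
Start: joints at [-1.431, 0.426, 0.074, 1.606, -0.034, 1.111, -0.067], TCP at [0.192, 0.647, 0.205] pointing down, gripper open.
Joint ranges: [-2.85, 2.85], [-0.5, 2.14], [-1.23, 1.37], [0.21, 2.46], [-1.02, 4.16], [0.16, 2.05], [-2.73, 2.73]. Speed limits (rad/s): [1.89, 1.89, 2.39, 2.39, 3.01, 3.01, 3.01].

### API

Orientations are given as a rotation vector (axis times angle).
In Python, from bench import bot, cams, job gives the robot as it stands.
- The arm moves only by the tool servo_tool, never from a script. Its argument "series" is a list of rows, each an object with "translation": the shift along the tool's x, y, z as a fraction of full scale, a list of three; "turn": the turn, a rotation vector about the tool's x, y, z as a fraction of full scale, a list of three; "claw": the gripper command: -1 is shut, 1 is fully open, values between are in proportion. A call has 1 to 10 rows; each row shifts and turns the pose as measured when the row begins, along the tool's axes as they then stand; what a row does not reach is not made up. Full scale, the value 1, is 250 mm for a shift and 180 degrees for a turn. A row lasts 1/12 s, in which the tool goes at most 41.7 mm and 7.16 degrees, less where a joint would pass 70% of its speed; a pose out of reach is approached as far as the arm can. A call with a number of a shift or a turn outside -1 to 1 is refused whole. A call with a gripper value outside its range is refused whole. The fingers move at their own pace and stop on an object; the grip force is fixed at half the most. Time passes only in rows, so rows that do not move let the fingers close. It gives the time, the measured TCP pose, the force and the opening at its end, in the units of the state.
- bot.observe(): the state, without advancing time (a new reading comes with each control period).
- cams.camera(name): name is "side" or "top"; returns a dict with "img" (480x640x3 uint8, red, green, blue), "intrinsics" (3x3 intrinsics, pixels), "world_from_camera" (4x4, takes a point from camera to world coordinates). Camera axes: x right, y down, z forward; pixel columns grow to the right and rows downward; lengths in m; the calibration is good to about 2 mm. A picture is of the moment at which its call begins. There is no depth.
- job.job_done(): hands the job in, once; it reports no verdict.
The state is a dict: "clock": time; "q": joint angles; "qd": joint speeds; "joint_torque": joint torques, N m; "position": TCP position; "tool_rot": TCP orientation; "wrist_force": force on the tool from outside, world axes, zero at the start; "moment": the same for the moment, N m; "opening": finger opening in m.
Only numpy, scipy, OpenCV 4.12 (cv2) and the standard library are available. Lean on these libraries where they do the work, as an engineer would, in place of code of your own. Each camera call takes 0.05 s, during which the arm holds its last target.

### The job

Two steel drink bottles have fallen over, one lying in the rail lane on the shelf and one in front of it. Stand both upright on the shelf inside the lane, cap up, side by side in the free stretch between the things already standing there and touching none of them or each other. Set them down rather than dropping them, and leave everything else where it is.

Things in the scene. Friction and masses are not known exactly. Their poses are not given: they have to be found in the camera images.
- rail: the lane: low rail of flat dark steel bar (4 mm thick, 12 mm high) fixed on the shelf (z = 0). Inside: 120 mm wide (its x, -60 to 60), 500 mm long (its y, -255 to 245); origin on the shelf. Neighbours stand at y = -210, +118 and +200 mm, x = 0 (all within 5 mm; which is which varies); the bottles go in the free stretch y = -176 to 84. Flat lugs reach 18 mm outside the bars.
- tall_bottle_mid (a point): centre of a lying steel drink bottle, 190 mm long: body 54 mm in diameter up to 143 mm from the flat base, 11 mm shoulder, black cap 43 mm in diameter, the last 32 mm. 0.28 kg within a third, balanced within 10 mm of mid-length. The point is on its axis, 95 mm from the base, 27 mm above the shelf when lying; x axis from base to cap (up when it stands). It rolls if nudged.
- short_bottle_mid (a point): centre of a lying steel drink bottle, 150 mm long: body 54 mm in diameter up to 103 mm from the flat base, 11 mm shoulder, black cap 43 mm in diameter, the last 32 mm. 0.22 kg within a third, balanced within 10 mm of mid-length. The point is on its axis, 75 mm from the base, 27 mm above the shelf when lying; x axis from base to cap (up when it stands). It rolls if nudged.
- tall_bottle_foot (a point): centre of the tall bottle's base, 95 mm from its centre against its x axis; same axes as its centre point. On the shelf (height 0) when it stands.
- short_bottle_foot (a point): centre of the short bottle's base, 75 mm from its centre against its x axis; same axes as its centre point. On the shelf (height 0) when it stands.
- tall_bottle: the tall bottle itself: this origin lies on its side, 27 mm off its axis at mid-length; use its centre point instead
- short_bottle: the short bottle itself: this origin lies on its side, 27 mm off its axis at mid-length; use its centre point instead
- tumbler: upright neighbour in the lane: dark steel tumbler with lid, 56 mm across at the foot, 68 mm at the top, 98 mm high; origin at the centre of its underside, z up
- tin: upright neighbour in the lane: bare aluminium tin with a lid, 68 mm in diameter, 90 mm high; origin at the centre of its underside, z up
- jar: upright neighbour in the lane: white plastic jar with a grey lid, 66 mm in diameter, 94 mm high; origin at the centre of its underside, z up
- teal_kettlebell: bystander: teal vinyl kettlebell, 5 kg, ball 136 mm in diameter, 200 mm high over its handle; stands beyond the lane's +y end; origin at the centre of its underside
- black_kettlebell: bystander: black iron kettlebell, 4 kg, ball 120 mm in diameter, 185 mm high over its handle; stands beyond the lane's -y end; origin at the centre of its underside
- acrylic_box: bystander: clear acrylic box, 110 mm (its x) by 160 mm (its y), 80 mm high with its lid closed, a clear knob on the lid up to 120 mm; fixed; origin at the centre of its underside
- acrylic_lid (a joint): hinge of the acrylic box's lid, 0 = closed, growing as it opens (rad)
- grip_trainer: bystander: orange plastic hand-grip trainer lying flat, a V of two handles on a coil spring, about 160 by 120 mm, 26 mm high; origin on the shelf near the coil, handles towards its x
Not all that is in view belongs to the job. What is shaped like the tumbler but orange or purple is not meant.

How it is judged:
By the outcome, as a careful person would: the job done as asked, in the order asked, and still so for the second after the job is handed in, with the robot touching nothing.
It also fails if it takes over 72 s, if anything falls off the work surface, if the arm or the gripper's body presses on something with over 40 N, if the wrist force passes 120 N, or if a joint passes its speed limit or range.

## Working session

There is one attempt and no reset: what is moved stays moved. The work goes in short steps, Python scripts to look and compute and a tool call to move; the robot and the scene stay as the last step left them, time stands still between calls to the robot, and variables do not carry over. Pictures are saved under pics/ and viewed, and the job is handed in when it is done.

Besides the shell and the picture viewer there is one more tool, called after "Call:" as name(argument=value, ...), one argument or row to a line, values as JSON. servo_tool: Moves the arm, as the interface text tells. Its arguments: {"type":"object","properties":{"series":{"type":"array"}},"required":["series"]}

```bash
mkdir -p pics
python3 - <<'E'
from bench import bot,cams,job
import cv2,numpy as np
print(bot.observe())
for n in("side","top"):
    c=cams.camera(n);cv2.imwrite(f"pics/{n}0.png",c["img"][:,:,::-1]);print(n,c["intrinsics"].tolist(),np.round(c["world_from_camera"],4).tolist())
E
```

```text
{'clock': 0.0, 'q': array([-1.43150586,  0.42671444,  0.07386587,  1.606576  , -0.03411126,
        1.1108008 , -0.06705707]), 'qd': array([ 0.00049081,  0.00143173, -0.00099268, -0.0013974 ,  0.00017289,
       -0.00125089,  0.00138865]), 'joint_torque': array([ 1.26426630e-04, -9.35832882e+01,  3.66667874e+00, -4.54191506e+01,
       -4.88398096e-02,  2.01447919e-02,  7.50510685e-05]), 'position': array([0.19214909, 0.64663325, 0.20480146]), 'tool_rot': array([-4.52052878e-01, -3.10880476e+00,  1.94027891e-03]), 'wrist_force': array([-0.27474147, -0.12102641, -0.83380692]), 'moment': array([ 0.00430099, -0.01615024, -0.05073362]), 'opening': 0.09414349528813122}
side [[548.7121672918237, 0.0, 318.3462782828299], [0.0, 548.7121672918237, 238.9515878976252], [0.0, 0.0, 1.0]] [[0.6915, -0.4051, 0.5981, -0.2004], [-0.7224, -0.3846, 0.5747, -0.6888], [-0.0028, -0.8294, -0.5586, 0.8265], [0.0, 0.0, 0.0, 1.0]]
top [[490.18590009867603, 0.0, 323.6137894348483], [0.0, 490.18590009867603, 243.25913886003096], [0.0, 0.0, 1.0]] [[0.0121, -0.978, 0.208, 0.3791], [-0.9999, -0.0115, 0.0044, 0.0547], [-0.0019, -0.2081, -0.9781, 1.061], [0.0, 0.0, 0.0, 1.0]]
```

View pics/top0.png

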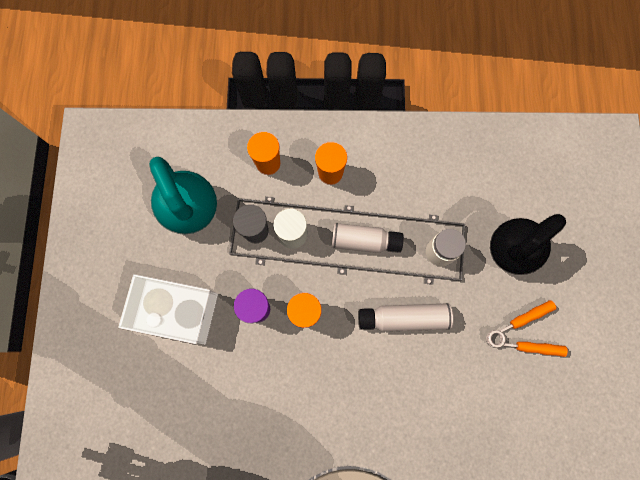

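View pics/side0.png

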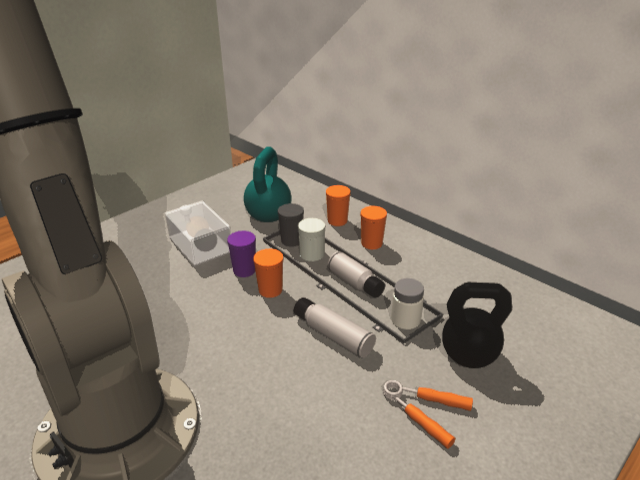

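Run:
```python
import cv2
a=cv2.imread("pics/top0.png")
cv2.imwrite("pics/c1.png",cv2.resize(a[180:350,225:485],None,fx=3,fy=3,interpolation=cv2.INTER_CUBIC))
b=cv2.imread("pics/side0.png")
cv2.imwrite("pics/c2.png",cv2.resize(b[200:365,250:460],None,fx=3.6,fy=3.6,interpolation=cv2.INTER_CUBIC))
```

```text
(no output)
```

View pics/c1.png

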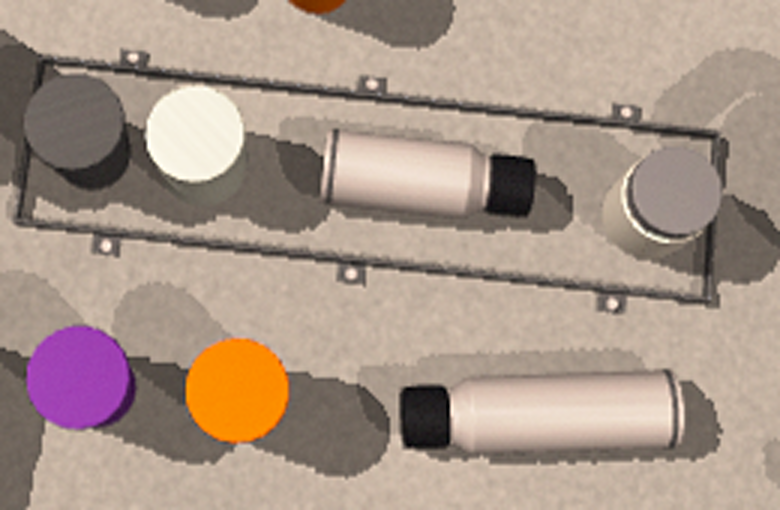

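View pics/c2.png

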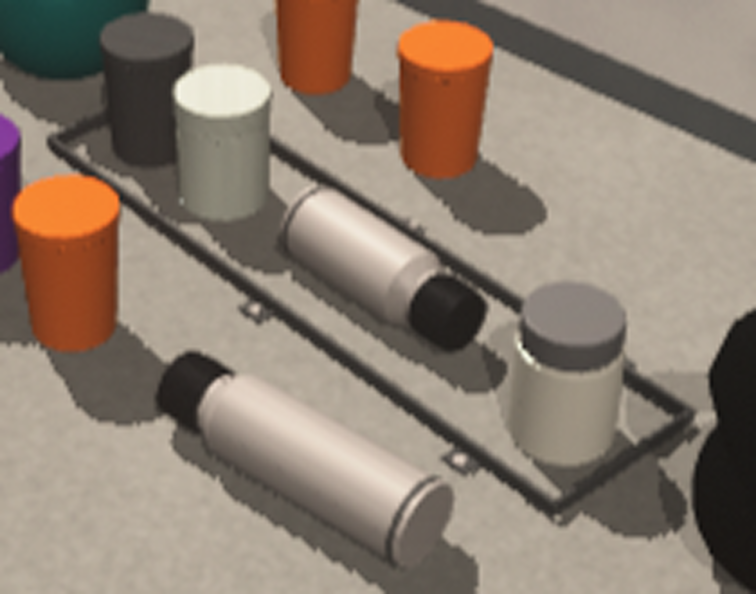

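```bash
cat > h.py <<'E'
import numpy as np,cv2
from scipy.spatial.transform import Rotation as R
CAM={'top':(490.186,323.614,243.259,np.array([[0.0121,-0.978,0.208,0.3791],[-0.9999,-0.0115,0.0044,0.0547],[-0.0019,-0.2081,-0.9781,1.061]])),
'side':(548.712,318.346,238.952,np.array([[0.6915,-0.4051,0.5981,-0.2004],[-0.7224,-0.3846,0.5747,-0.6888],[-0.0028,-0.8294,-0.5586,0.8265]]))}
def px2w(cam,u,v,z):
    f,cx,cy,M=CAM[cam];d=M[:,:3]@[(u-cx)/f,(v-cy)/f,1];o=M[:,3];return o+d*(z-o[2])/d[2]
def w2px(cam,p):
    f,cx,cy,M=CAM[cam];c=M[:,:3].T@(np.array(p)-M[:,3]);return f*c[:2]/c[2]+[cx,cy]
E
python3 - <<'E'
from h import *
c1=lambda x,y,z:px2w('top',225+x/3-.33,180+y/3-.33,z)
c2=lambda x,y,z:px2w('side',250+x/3.6-.36,200+y/3.6-.36,z)
np.set_printoptions(precision=4,suppress=True)
print("rail top TL TR BR BL");P=[c1(*p,.012) for p in [(42,60),(718,134),(714,302),(17,224)]];print(np.array(P))
print("rail side", c2(558,513,.006),c2(690,412,.012),c2(52,140,.012))
T=[c1(682,408,.027),c1(401,418,.027)];S=[c1(326,167,.027),c1(536,186,.027)]
for B in(T,S):print("base,cap",B,"mid",(B[0]+B[1])/2,np.linalg.norm(B[0]-B[1]),np.degrees(np.arctan2(*(B[1]-B[0])[[1,0]])))
for n,p in dict(tumbler=(75,122,.098),tin=(195,134,.09),jar=(677,193,.094)).items():print(n,c1(*p))
print(R.from_rotvec([-.452,-3.1088,.00194]).as_matrix())
E
```

```text
rail top TL TR BR BL
[[ 0.6994  0.2501  0.012 ]
 [ 0.6484 -0.2496  0.012 ]
 [ 0.5241 -0.2408  0.012 ]
 [ 0.5751  0.2623  0.012 ]]
rail side [ 0.5233 -0.2427  0.006 ] [ 0.6441 -0.2528  0.012 ] [0.5737 0.2553 0.012 ]
base,cap [array([ 0.4474, -0.2108,  0.027 ]), array([ 0.4382, -0.0151,  0.027 ])] mid [ 0.4428 -0.113   0.027 ] 0.1959439489853955 92.7038055763502
base,cap [array([0.6168, 0.0385, 0.027 ]), array([ 0.6045, -0.1126,  0.027 ])] mid [ 0.6106 -0.037   0.027 ] 0.15161000735766872 -94.63653860831506
tumbler [0.6297 0.2097 0.098 ]
tin [0.6243 0.1289 0.09  ]
jar [ 0.5862 -0.1963  0.094 ]
[[-0.9586  0.2848 -0.0003]
 [ 0.2848  0.9586 -0.0012]
 [-0.0001 -0.0012 -1.    ]]
```

Call:
servo_tool(
  series=[
    {"translation": [0,0,-0.15],"turn": [0,0,0],"claw": 1},
    {"translation": [0,0,-0.15],"turn": [0,0,0.035],"claw": 1},
    {"translation": [0,0,-0.15],"turn": [0,0,0.035],"claw": 1},
    {"translation": [0,0,-0.15],"turn": [0,0,0.035],"claw": 1},
  ],
)

```text
clock: 0.43
position: [0.1912, 0.6425, 0.3488]
tool_rot: [0.967, 2.987, -0.031]
wrist_force: [0.1, -0.0, 0.5]
opening: 0.0941
```

```bash
cat >> h.py <<'E'
def plan(p1,R1,n,claw=1,start=None):
    import json
    if start is None:
        from bench import bot
        s=bot.observe();p0=s['position'];R0=R.from_rotvec(s['tool_rot'])
    else:p0,R0=start
    rv=(R0.inv()*R1).as_rotvec();print('dist mm',np.linalg.norm(p1-p0)*1e3,'deg',np.degrees(np.linalg.norm(rv)),'n',n)
    for i in range(n):
        Ri=R0*R.from_rotvec(rv*i/n);t=Ri.inv().apply((p1-p0)/n)/.25
        print(json.dumps({"translation":[round(x,3) for x in t],"turn":[round(x,4) for x in rv/n/np.pi],"claw":claw}))
def tool(yaw_deg,tilt_deg):
    """tool y horizontal at yaw_deg, z down, then tilt about tool y"""
    a=np.radians(yaw_deg);y=np.array([np.cos(a),np.sin(a),0]);z=np.array([0,0,-1.]);x=np.cross(y,z)
    return R.from_matrix(np.c_[x,y,z])*R.from_euler('y',tilt_deg,degrees=True)
def tcp(G,Rt,back=0):return np.array(G)+Rt.apply([0,0,.019-back])
def st():
    from bench import bot
    s=bot.observe();np.set_printoptions(precision=4,suppress=True)
    Rm=R.from_rotvec(s['tool_rot']);M=Rm.as_matrix();print('t',s['clock'],'q',s['q'],'G',s['position']-.019*M[:,2],'ydir',M[:,1],'z',M[:,2],'F',s['wrist_force'],'op',s['opening'])
E
python3 - <<'E'
from h import *
st()
G=[.6099,-.0455,.027];R1=tool(-4.6,45);p=tcp(G,R1,.15);p[2]=max(p[2],.2);print(p)
R0=tool(-4.6,10);plan(np.array([p[0],p[1],.3]),R0,20)
E
```

```text
t 0.4333 q [-1.4857  0.3489  0.1503  1.415  -0.0516  1.4016 -0.3899] G [0.1913 0.6428 0.3678] ydir [ 0.5859  0.8102 -0.0183] z [-0.0042 -0.0195 -0.9998] F [ 0.0659 -0.0117  0.4521] op 0.09408202612951755
[ 0.6025 -0.1378  0.2   ]
dist mm 883.3902608920173 deg 59.67162989248909 n 20
{"translation": [-0.158, -0.078, 0.012], "turn": [-0.0016, 0.0028, 0.0163], "claw": 1}
{"translation": [-0.162, -0.07, 0.011], "turn": [-0.0016, 0.0028, 0.0163], "claw": 1}
{"translation": [-0.165, -0.062, 0.009], "turn": [-0.0016, 0.0028, 0.0163], "claw": 1}
{"translation": [-0.168, -0.053, 0.007], "turn": [-0.0016, 0.0028, 0.0163], "claw": 1}
{"translation": [-0.171, -0.045, 0.005], "turn": [-0.0016, 0.0028, 0.0163], "claw": 1}
{"translation": [-0.173, -0.036, 0.004], "turn": [-0.0016, 0.0028, 0.0163], "claw": 1}
{"translation": [-0.175, -0.027, 0.002], "turn": [-0.0016, 0.0028, 0.0163], "claw": 1}
{"translation": [-0.176, -0.018, 0.0], "turn": [-0.0016, 0.0028, 0.0163], "claw": 1}
{"translation": [-0.176, -0.009, -0.001], "turn": [-0.0016, 0.0028, 0.0163], "claw": 1}
{"translation": [-0.177, 0.0, -0.003
[... 216 characters left out ...]
w": 1}
{"translation": [-0.174, 0.027, -0.007], "turn": [-0.0016, 0.0028, 0.0163], "claw": 1}
{"translation": [-0.173, 0.036, -0.009], "turn": [-0.0016, 0.0028, 0.0163], "claw": 1}
{"translation": [-0.171, 0.045, -0.01], "turn": [-0.0016, 0.0028, 0.0163], "claw": 1}
{"translation": [-0.168, 0.054, -0.011], "turn": [-0.0016, 0.0028, 0.0163], "claw": 1}
{"translation": [-0.165, 0.062, -0.012], "turn": [-0.0016, 0.0028, 0.0163], "claw": 1}
{"translation": [-0.161, 0.07, -0.013], "turn": [-0.0016, 0.0028, 0.0163], "claw": 1}
{"translation": [-0.158, 0.079, -0.014], "turn": [-0.0016, 0.0028, 0.0163], "claw": 1}
{"translation": [-0.153, 0.087, -0.015], "turn": [-0.0016, 0.0028, 0.0163], "claw": 1}
```

Call:
servo_tool(
  series=[
    {"translation": [-0.15,-0.073,0],"turn": [0,0,0.016],"claw": 1},
    {"translation": [-0.15,-0.065,0],"turn": [0,0,0.016],"claw": 1},
    {"translation": [-0.155,-0.057,0],"turn": [0,0,0.016],"claw": 1},
    {"translation": [-0.155,-0.048,0],"turn": [0,0,0.016],"claw": 1},
    {"translation": [-0.155,-0.04,0],"turn": [0,0,0.016],"claw": 1},
    {"translation": [-0.155,-0.032,0],"turn": [0,0,0.016],"claw": 1},
  ],
)

```text
clock: 0.93
position: [0.3025, 0.4286, 0.3575]
tool_rot: [1.417, 2.804, -0.014]
wrist_force: [1.3, -0.3, 0.7]
opening: 0.0938
```

Run:
```python
from h import *
st()
plan(np.array([.6025,-.138,.3]),tool(-4.6,10),16)
```

```text
t 0.9333 q [-1.3353  0.0701  0.2746  1.7382 -0.0191  1.3447 -0.4217] G [0.3025 0.4288 0.3765] ydir [ 0.8049  0.5933 -0.0079] z [-0.0039 -0.0079 -1.    ] F [ 1.3443 -0.3087  0.7274] op 0.09379799769977565
dist mm 643.747515794636 deg 42.23892122562011 n 16
{"translation": [-0.158, -0.024, 0.015], "turn": [-0.0014, 0.0035, 0.0142], "claw": 1}
{"translation": [-0.16, -0.017, 0.013], "turn": [-0.0014, 0.0035, 0.0142], "claw": 1}
{"translation": [-0.16, -0.009, 0.012], "turn": [-0.0014, 0.0035, 0.0142], "claw": 1}
{"translation": [-0.161, -0.002, 0.01], "turn": [-0.0014, 0.0035, 0.0142], "claw": 1}
{"translation": [-0.161, 0.005, 0.008], "turn": [-0.0014, 0.0035, 0.0142], "claw": 1}
{"translation": [-0.16, 0.012, 0.006], "turn": [-0.0014, 0.0035, 0.0142], "claw": 1}
{"translation": [-0.16, 0.019, 0.005], "turn": [-0.0014, 0.0035, 0.0142], "claw": 1}
{"translation": [-0.159, 0.026, 0.003], "turn": [-0.0014, 0.0035, 0.0142], "claw": 1}
{"translation": [-0.157, 0.033, 0.001], "turn": [-0.0014, 0.0035, 0.0142], "claw": 1}
{"translation": [-0.156, 0.04, -0.0], "turn": [-0.0014, 0.0035, 0.0142], "claw": 1}
{"translation": [-0.154, 0.047, -0.002], "turn": [-0.0014, 0.0035, 0.0142], "claw": 1}
{"translation": [-0.152, 0.054, -0.003], "turn": [-0.0014, 0.0035, 0.0142], "claw": 1}
{"translation": [-0.149, 0.061, -0.004], "turn": [-0.0014, 0.0035, 0.0142], "claw": 1}
{"translation": [-0.146, 0.067, -0.006], "turn": [-0.0014, 0.0035, 0.0142], "claw": 1}
{"translation": [-0.143, 0.074, -0.007], "turn": [-0.0014, 0.0035, 0.0142], "claw": 1}
{"translation": [-0.139, 0.08, -0.008], "turn": [-0.0014, 0.0035, 0.0142], "claw": 1}
```

Call:
servo_tool(
  series=[
    {"translation": [-0.15,-0.015,0],"turn": [0,0.003,0.014],"claw": 0.6},
    {"translation": [-0.155,-0.01,0],"turn": [0,0.003,0.014],"claw": 0.6},
    {"translation": [-0.155,-0.005,0],"turn": [0,0.003,0.014],"claw": 0.6},
    {"translation": [-0.155,0.002,0],"turn": [0,0.003,0.014],"claw": 0.6},
    {"translation": [-0.16,0.01,0],"turn": [0,0.003,0.014],"claw": 0.6},
    {"translation": [-0.16,0.017,0],"turn": [0,0.003,0.014],"claw": 0.6},
    {"translation": [-0.16,0.025,0],"turn": [0,0.003,0.014],"claw": 0.6},
    {"translation": [-0.155,0.03,0],"turn": [0,0.003,0.014],"claw": 0.6},
    {"translation": [-0.155,0.035,0],"turn": [0,0.003,0.014],"claw": 0.6},
    {"translation": [-0.155,0.045,0],"turn": [0,0.003,0.014],"claw": 0.6},
  ],
)

```text
clock: 1.77
position: [0.4976, 0.0671, 0.3415]
tool_rot: [-1.963, -2.339, -0.062]
wrist_force: [0.6, 1.8, 1.1]
opening: 0.0754
```

Run:
```python
from h import *
st()
R1=tool(-4.6,45);p=tcp([.6099,-.0455,.027],R1,.14);print(p)
plan(p,R1,10,.6)
```

```text
t 1.7667 q [-0.891   0.0438  0.7358  1.813  -0.1257  1.3252  0.0512] G [0.4984 0.0654 0.3604] ydir [ 0.9844  0.1743 -0.0253] z [-0.041   0.0871 -0.9954] F [0.5609 1.7674 1.1311] op 0.07539322891389766
[ 0.603  -0.1308  0.1126]
dist mm 320.42142276340667 deg 42.37978009513681 n 10
{"translation": [-0.093, 0.03, 0.083], "turn": [-0.0043, 0.022, 0.0072], "claw": 0.6}
{"translation": [-0.098, 0.031, 0.076], "turn": [-0.0043, 0.022, 0.0072], "claw": 0.6}
{"translation": [-0.102, 0.032, 0.07], "turn": [-0.0043, 0.022, 0.0072], "claw": 0.6}
{"translation": [-0.106, 0.034, 0.063], "turn": [-0.0043, 0.022, 0.0072], "claw": 0.6}
{"translation": [-0.11, 0.036, 0.056], "turn": [-0.0043, 0.022, 0.0072], "claw": 0.6}
{"translation": [-0.112, 0.037, 0.049], "turn": [-0.0043, 0.022, 0.0072], "claw": 0.6}
{"translation": [-0.115, 0.039, 0.041], "turn": [-0.0043, 0.022, 0.0072], "claw": 0.6}
{"translation": [-0.116, 0.041, 0.034], "turn": [-0.0043, 0.022, 0.0072], "claw": 0.6}
{"translation": [-0.118, 0.044, 0.026], "turn": [-0.0043, 0.022, 0.0072], "claw": 0.6}
{"translation": [-0.118, 0.046, 0.019], "turn": [-0.0043, 0.022, 0.0072], "claw": 0.6}
```

Run:
```python
from h import *
R1=tool(-4.6,35);p=tcp([.6099,-.0465,.027],R1,.14);print(p)
plan(p,R1,10,.5)
```

```text
[ 0.60433397 -0.11567919  0.1261174 ]
dist mm 301.94804306173006 deg 33.208963322904104 n 10
{"translation": [-0.087, 0.031, 0.078], "turn": [-0.0036, 0.0165, 0.0074], "claw": 0.5}
{"translation": [-0.09, 0.033, 0.073], "turn": [-0.0036, 0.0165, 0.0074], "claw": 0.5}
{"translation": [-0.093, 0.034, 0.069], "turn": [-0.0036, 0.0165, 0.0074], "claw": 0.5}
{"translation": [-0.096, 0.035, 0.065], "turn": [-0.0036, 0.0165, 0.0074], "claw": 0.5}
{"translation": [-0.098, 0.037, 0.06], "turn": [-0.0036, 0.0165, 0.0074], "claw": 0.5}
{"translation": [-0.1, 0.039, 0.055], "turn": [-0.0036, 0.0165, 0.0074], "claw": 0.5}
{"translation": [-0.102, 0.04, 0.05], "turn": [-0.0036, 0.0165, 0.0074], "claw": 0.5}
{"translation": [-0.104, 0.042, 0.046], "turn": [-0.0036, 0.0165, 0.0074], "claw": 0.5}
{"translation": [-0.105, 0.044, 0.041], "turn": [-0.0036, 0.0165, 0.0074], "claw": 0.5}
{"translation": [-0.106, 0.046, 0.036], "turn": [-0.0036, 0.0165, 0.0074], "claw": 0.5}
```

Call:
servo_tool(
  series=[
    {"translation": [-0.087,0.031,0.075],"turn": [-0.0036,0.0165,0.0074],"claw": 0.5},
    {"translation": [-0.09,0.033,0.07],"turn": [-0.0036,0.0165,0.0074],"claw": 0.5},
    {"translation": [-0.093,0.034,0.069],"turn": [-0.0036,0.0165,0.0074],"claw": 0.5},
    {"translation": [-0.096,0.035,0.065],"turn": [-0.0036,0.0165,0.0074],"claw": 0.5},
    {"translation": [-0.098,0.037,0.06],"turn": [-0.0036,0.0165,0.0074],"claw": 0.5},
    {"translation": [-0.1,0.039,0.055],"turn": [-0.0036,0.0165,0.0074],"claw": 0.5},
    {"translation": [-0.102,0.04,0.05],"turn": [-0.0036,0.0165,0.0074],"claw": 0.5},
    {"translation": [-0.104,0.042,0.046],"turn": [-0.0036,0.0165,0.0074],"claw": 0.5},
    {"translation": [-0.105,0.044,0.041],"turn": [-0.0036,0.0165,0.0074],"claw": 0.5},
  ],
)

```text
clock: 2.52
position: [0.603, -0.1086, 0.144]
tool_rot: [-1.964, -1.845, -0.61]
wrist_force: [0.8, 1.0, 1.3]
opening: 0.0704
```

Run:
```python
from h import *
from bench import cams
st()
R1=tool(-4.6,35);p=tcp([.6099,-.0465,.027],R1,.09);print(p)
plan(p,R1,4,.5)
c=cams.camera('top');cv2.imwrite('pics/t1.png',c['img'][:,:,::-1])
```

```text
t 2.5167 q [-0.1045  0.6274  0.7016  1.7732 -0.9371  1.3517  0.9392] G [ 0.602  -0.119   0.1599] ydir [ 0.9974 -0.0689  0.0218] z [ 0.056   0.5472 -0.8351] F [0.7645 0.981  1.2903] op 0.07036661475803417
[ 0.6066 -0.0871  0.0852]
dist mm 62.8133218125167 deg 2.1613601114690937 n 4
{"translation": [-0.014, 0.001, 0.061], "turn": [0.0009, 0.0023, 0.0017], "claw": 0.5}
{"translation": [-0.015, 0.001, 0.061], "turn": [0.0009, 0.0023, 0.0017], "claw": 0.5}
{"translation": [-0.015, 0.001, 0.061], "turn": [0.0009, 0.0023, 0.0017], "claw": 0.5}
{"translation": [-0.016, 0.002, 0.061], "turn": [0.0009, 0.0023, 0.0017], "claw": 0.5}
```

View pics/t1.png

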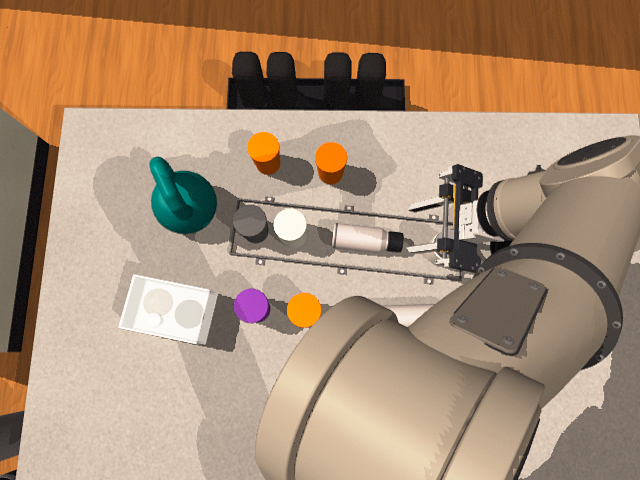

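Run:
```python
from h import *
from bench import cams
c=cams.camera('side');cv2.imwrite('pics/s1.png',c['img'][:,:,::-1])
```

```text
(no output)
```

View pics/s1.png

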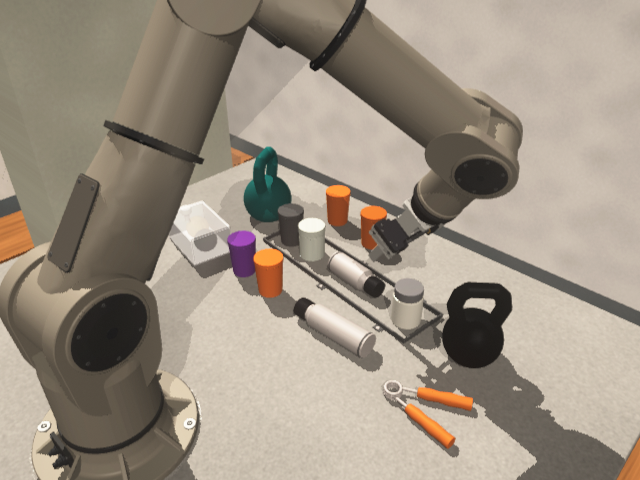

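Call:
servo_tool(
  series=[
    {"translation": [-0.014,0.001,0.061],"turn": [0.001,0.001,0.0015],"claw": 0.6},
    {"translation": [-0.015,0.001,0.061],"turn": [0.001,0.001,0.0015],"claw": 0.6},
    {"translation": [-0.015,0.001,0.061],"turn": [0.001,0.001,0.0015],"claw": 0.6},
    {"translation": [-0.015,0.001,0.061],"turn": [0.001,0.001,0.0015],"claw": 0.6},
  ],
)

```text
clock: 2.95
position: [0.6037, -0.0932, 0.0777]
tool_rot: [-1.976, -1.804, -0.592]
wrist_force: [0.1, -0.2, -0.0]
opening: 0.0754
```

Run:
```python
from h import *
from bench import cams
st()
R1=tool(-4.6,35);p=tcp([.6099,-.0465,.027],R1,.045);print(p)
plan(p,R1,3,.6)
c=cams.camera('top');cv2.imwrite('pics/t2.png',cv2.resize(c['img'][180:350,300:500,::-1],None,fx=3.5,fy=3.5))
c=cams.camera('side');cv2.imwrite('pics/s2.png',cv2.resize(c['img'][160:340,300:500,::-1],None,fx=3,fy=3))
```

```text
t 2.95 q [-0.0649  0.6991  0.6123  1.8042 -0.9803  1.2657  0.9604] G [ 0.6029 -0.1038  0.0935] ydir [ 0.9961 -0.0882 -0.009 ] z [ 0.0416  0.5549 -0.8309] F [ 0.0615 -0.2374 -0.0108] op 0.07540790223204334
[ 0.6087 -0.0614  0.0483]
dist mm 43.63789056170469 deg 1.376785283527655 n 3
{"translation": [0.014, 0.003, 0.056], "turn": [-0.0003, 0.0022, -0.0012], "claw": 0.6}
{"translation": [0.013, 0.003, 0.057], "turn": [-0.0003, 0.0022, -0.0012], "claw": 0.6}
{"translation": [0.013, 0.003, 0.057], "turn": [-0.0003, 0.0022, -0.0012], "claw": 0.6}
```

View pics/t2.png

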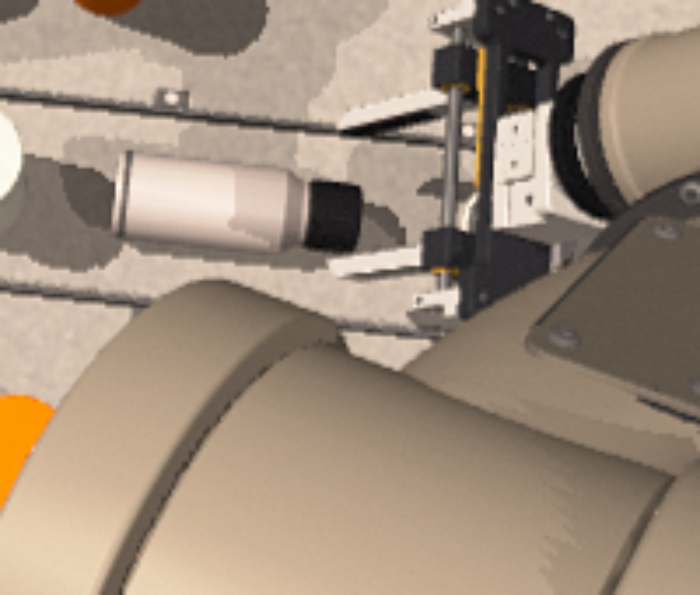

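View pics/s2.png

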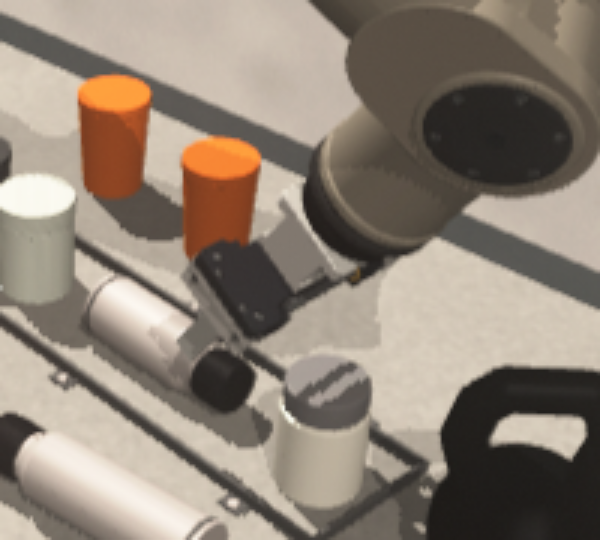

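Call:
servo_tool(
  series=[
    {"translation": [0.02,0.003,0.056],"turn": [0,0.001,-0.001],"claw": 0.6},
    {"translation": [0.014,0.003,0.056],"turn": [0,0.001,-0.001],"claw": 0.6},
    {"translation": [0.014,0.003,0.056],"turn": [0,0,-0.001],"claw": 0.6},
  ],
)

```text
clock: 3.3
position: [0.6092, -0.0585, 0.0512]
tool_rot: [-1.962, -1.814, -0.601]
wrist_force: [0.2, -0.5, 0.1]
opening: 0.0754
```

Run:
```python
from h import *
st()
R1=tool(-4.6,35);p=tcp([.6099,-.0465,.027],R1,0);print(p)
plan(p,R1,3,.6)
```

```text
t 3.3 q [-0.0552  0.7023  0.5176  1.832  -0.9951  1.1803  0.9543] G [ 0.6084 -0.0691  0.0669] ydir [ 0.997  -0.0779 -0.0018] z [ 0.0422  0.5596 -0.8277] F [ 0.232  -0.4815  0.1036] op 0.07535209913488755
[ 0.6108 -0.0356  0.0114]
dist mm 45.892802971907706 deg 0.8775937906608378 n 3
{"translation": [-0.004, -0.0, 0.061], "turn": [-0.0003, 0.0016, 0.0001], "claw": 0.6}
{"translation": [-0.005, -0.0, 0.061], "turn": [-0.0003, 0.0016, 0.0001], "claw": 0.6}
{"translation": [-0.005, -0.0, 0.061], "turn": [-0.0003, 0.0016, 0.0001], "claw": 0.6}
```

Call:
servo_tool(
  series=[
    {"translation": [-0.004,0,0.06],"turn": [0,-0.002,0],"claw": 0.6},
    {"translation": [-0.004,0,0.06],"turn": [0,-0.002,0],"claw": 0.6},
    {"translation": [-0.004,0,0.055],"turn": [0,0,0],"claw": 0.6},
    {"translation": [0,0,0],"turn": [0,0,0],"claw": 0.6},
  ],
)

```text
clock: 3.63
position: [0.6126, -0.0307, 0.0153]
tool_rot: [-1.963, -1.831, -0.593]
wrist_force: [-1.4, 0.3, -0.3]
opening: 0.0755
```

Run:
```python
from h import *
st()
from bench import cams
c=cams.camera('top');cv2.imwrite('pics/t3.png',cv2.resize(c['img'][180:350,300:500,::-1],None,fx=3.5,fy=3.5))
c=cams.camera('side');cv2.imwrite('pics/s3.png',cv2.resize(c['img'][160:340,300:500,::-1],None,fx=3,fy=3))
```

```text
t 3.6333 q [-0.0333  0.7195  0.4131  1.8554 -1.0023  1.0733  0.951 ] G [ 0.6118 -0.0412  0.0312] ydir [ 0.9975 -0.0703  0.0037] z [ 0.0418  0.5495 -0.8345] F [-1.3915  0.326  -0.3151] op 0.07547807552840521
```

View pics/t3.png

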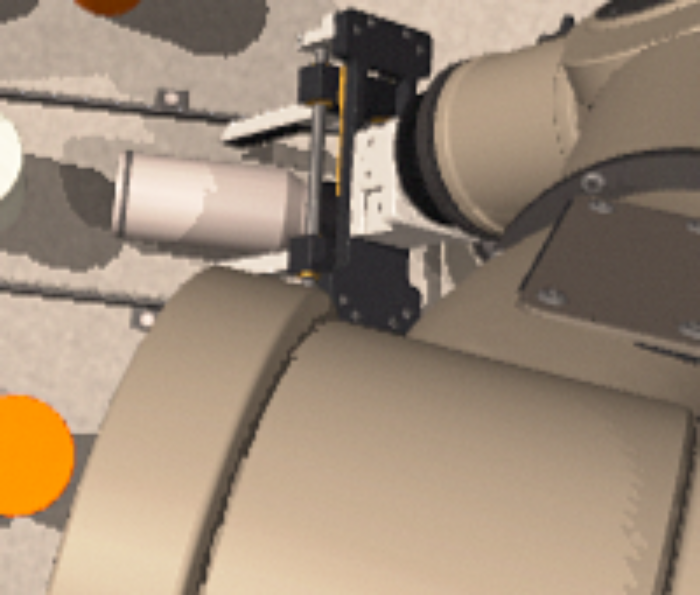

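View pics/s3.png

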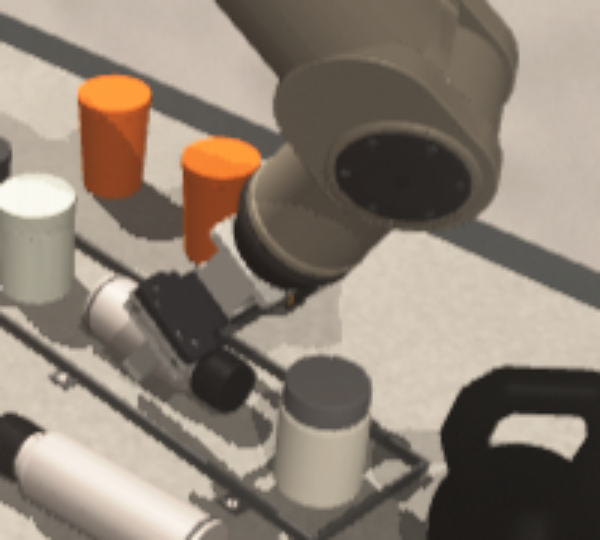

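Call:
servo_tool(
  series=[
    {"translation": [-0.014,-0.006,0.012],"turn": [0,0,0],"claw": 0.5},
    {"translation": [0,0,0.004],"turn": [0,0,0],"claw": 0.3},
    {"translation": [0,0,0],"turn": [0,0,0],"claw": 0},
    {"translation": [0,0,0],"turn": [0,0,0],"claw": -0.5},
    {"translation": [0,0,0],"turn": [0,0,0],"claw": -1},
    {"translation": [0,0,0],"turn": [0,0,0],"claw": -1},
    {"translation": [0,0,0],"turn": [0,0,0],"claw": -1},
    {"translation": [0,0,0],"turn": [0,0,0],"claw": -1},
  ],
)

```text
clock: 4.4
position: [0.613, -0.0366, 0.0144]
tool_rot: [-1.969, -1.834, -0.597]
wrist_force: [-0.3, -0.7, -2.5]
opening: 0.0537
```

Run:
```python
from h import *
st()
```

```text
t 4.4 q [-0.024   0.7193  0.4108  1.8555 -1.001   1.0678  0.957 ] G [ 0.6121 -0.047   0.0303] ydir [ 0.9972 -0.0736  0.0092] z [ 0.048   0.5459 -0.8365] F [-0.3199 -0.7431 -2.5072] op 0.053689389073338034
```

Run:
```python
from h import *
from bench import bot
s=bot.observe();p0=s['position'];R0=R.from_rotvec(s['tool_rot'])
G0=p0-R0.apply([0,0,.019])
p=p0+[0,0,.15];plan(p,R0,5,-1)
R1=tool(-4.2,-56.8);Gt=G0+[0,0,.15]
# rotate about G
n=15;rv=(R0.inv()*R1).as_rotvec();print(np.degrees(rv))
dR=R.from_rotvec(rv/n);print('row turn',rv/n/np.pi,'shift',(np.array([0,0,-.019])+dR.apply([0,0,.019]))/.25)
```

```text
dist mm 150.0 deg 0.0 n 5
{"translation": [0.066, 0.001, -0.1], "turn": [0.0, 0.0, 0.0], "claw": -1}
{"translation": [0.066, 0.001, -0.1], "turn": [0.0, 0.0, 0.0], "claw": -1}
{"translation": [0.066, 0.001, -0.1], "turn": [0.0, 0.0, 0.0], "claw": -1}
{"translation": [0.066, 0.001, -0.1], "turn": [0.0, 0.0, 0.0], "claw": -1}
{"translation": [0.066, 0.001, -0.1], "turn": [0.0, 0.0, 0.0], "claw": -1}
[  0.5664432  -90.02821401  -0.14275067]
row turn [ 2.09793777e-04 -3.33437830e-02 -5.28706199e-05] shift [-7.94664805e-03 -4.93384541e-05 -4.16613264e-04]
```

Call:
servo_tool(
  series=[
    {"translation": [0.035,0,-0.055],"turn": [0,0,0],"claw": -1},
    {"translation": [0.066,0.001,-0.1],"turn": [0,0,0],"claw": -1},
    {"translation": [0.066,0.001,-0.1],"turn": [0,0,0],"claw": -1},
    {"translation": [0.066,0.001,-0.1],"turn": [0,0,0],"claw": -1},
    {"translation": [0.066,0.001,-0.1],"turn": [0,0,0],"claw": -1},
    {"translation": [0.066,0.001,-0.1],"turn": [0,-0.01,0],"claw": -1},
    {"translation": [-0.007,0,0],"turn": [0,-0.03,0],"claw": -1},
    {"translation": [-0.007,0,0],"turn": [0,-0.03,0],"claw": -1},
    {"translation": [-0.007,0,0],"turn": [0,-0.03,0],"claw": -1},
  ],
)

```text
clock: 5.15
position: [0.6098, -0.0493, 0.193]
tool_rot: [-2.182, -1.999, -0.29]
wrist_force: [0.1, 0.3, -3.8]
opening: 0.0532
```

Run:
```python
from h import *
st()
from bench import cams
c=cams.camera('side');cv2.imwrite('pics/s4.png',c['img'][:,:,::-1])
```

```text
t 5.15 q [-0.3504  0.405   0.6246  1.797  -0.5506  1.1105  0.4254] G [ 0.6092 -0.0541  0.2114] ydir [ 0.996  -0.0885  0.0075] z [ 0.0297  0.2527 -0.9671] F [ 0.1105  0.2936 -3.7632] op 0.05322718366745428
```

View pics/s4.png

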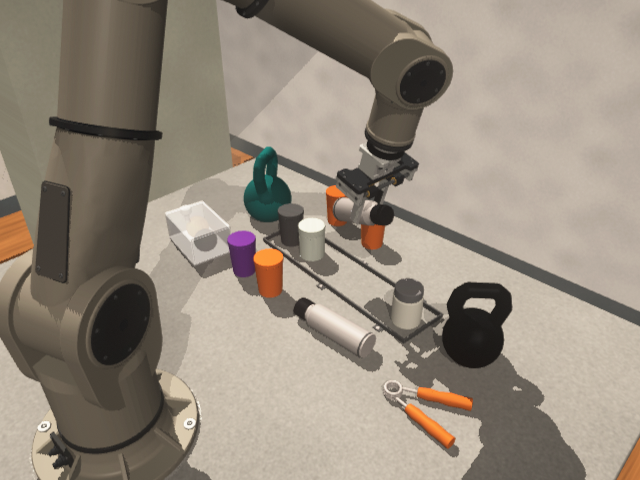

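Run:
```python
from h import *
R1=tool(-4.2,-56.8);plan(tcp([.6125,.0158,.21],R1),R1,12,-1)
```

```text
dist mm 45.55546296416912 deg 71.20628631761933 n 12
{"translation": [0.015, -0.001, 0.002], "turn": [0.0001, -0.033, -0.0003], "claw": -1}
{"translation": [0.015, -0.001, 0.0], "turn": [0.0001, -0.033, -0.0003], "claw": -1}
{"translation": [0.015, -0.001, -0.001], "turn": [0.0001, -0.033, -0.0003], "claw": -1}
{"translation": [0.015, -0.001, -0.003], "turn": [0.0001, -0.033, -0.0003], "claw": -1}
{"translation": [0.014, -0.001, -0.004], "turn": [0.0001, -0.033, -0.0003], "claw": -1}
{"translation": [0.014, -0.001, -0.006], "turn": [0.0001, -0.033, -0.0003], "claw": -1}
{"translation": [0.013, -0.001, -0.007], "turn": [0.0001, -0.033, -0.0003], "claw": -1}
{"translation": [0.012, -0.001, -0.009], "turn": [0.0001, -0.033, -0.0003], "claw": -1}
{"translation": [0.011, -0.001, -0.01], "turn": [0.0001, -0.033, -0.0003], "claw": -1}
{"translation": [0.01, -0.001, -0.011], "turn": [0.0001, -0.033, -0.0003], "claw": -1}
{"translation": [0.009, -0.001, -0.012], "turn": [0.0001, -0.033, -0.0003], "claw": -1}
{"translation": [0.008, -0.001, -0.013], "turn": [0.0001, -0.033, -0.0003], "claw": -1}
```

Call:
servo_tool(
  series=[
    {"translation": [0.015,-0.001,0.002],"turn": [0,-0.033,0],"claw": -1},
    {"translation": [0.015,-0.001,0],"turn": [0,-0.033,0],"claw": -1},
    {"translation": [0.015,-0.001,-0.001],"turn": [0,-0.033,0],"claw": -1},
    {"translation": [0.015,-0.001,-0.003],"turn": [0,-0.033,0],"claw": -1},
    {"translation": [0.014,-0.001,-0.004],"turn": [0,-0.033,0],"claw": -1},
    {"translation": [0.014,-0.001,-0.006],"turn": [0,-0.033,0],"claw": -1},
    {"translation": [0.013,-0.001,-0.007],"turn": [0,-0.033,0],"claw": -1},
    {"translation": [0.012,-0.001,-0.009],"turn": [0,-0.033,0],"claw": -1},
    {"translation": [0.011,-0.001,-0.01],"turn": [0,-0.033,0],"claw": -1},
  ],
)

```text
clock: 5.95
position: [0.6103, -0.0183, 0.2122]
tool_rot: [1.919, 1.711, -0.678]
wrist_force: [-0.6, 0.2, -3.1]
opening: 0.0537
```

Run:
```python
from h import *
st()
R1=tool(-4.2,-56.8);plan(tcp([.6125,.0158,.16],R1),R1,4,-1)
```

```text
t 5.95 q [-1.0483  0.6627  0.9152  1.7392  0.1772  1.175  -0.3953] G [ 0.6112 -0.006   0.2267] ydir [ 0.9942 -0.1049  0.0256] z [-0.0484 -0.6446 -0.763 ] F [-0.6275  0.2369 -3.1166] op 0.053665422808254516
dist mm 65.24493834907199 deg 16.687777529417705 n 4
{"translation": [0.054, -0.002, 0.036], "turn": [-0.0006, -0.0229, -0.0032], "claw": -1}
{"translation": [0.057, -0.002, 0.032], "turn": [-0.0006, -0.0229, -0.0032], "claw": -1}
{"translation": [0.059, -0.001, 0.028], "turn": [-0.0006, -0.0229, -0.0032], "claw": -1}
{"translation": [0.061, -0.001, 0.024], "turn": [-0.0006, -0.0229, -0.0032], "claw": -1}
```

Call:
servo_tool(
  series=[
    {"translation": [0.04,-0.002,0.026],"turn": [-0.0006,-0.024,-0.003],"claw": -1},
    {"translation": [0.045,-0.002,0.022],"turn": [-0.0006,-0.024,-0.003],"claw": -1},
    {"translation": [0.045,-0.001,0.02],"turn": [-0.0006,-0.024,-0.003],"claw": -1},
    {"translation": [0.045,-0.001,0.018],"turn": [-0.0006,-0.022,-0.003],"claw": -1},
    {"translation": [0,0,0],"turn": [0,0,0],"claw": -1},
  ],
)

```text
clock: 6.37
position: [0.6099, 0.0046, 0.1621]
tool_rot: [1.672, 1.56, -0.93]
wrist_force: [-1.0, 1.2, -3.2]
opening: 0.0534
```

Run:
```python
from h import *
st()
R1=tool(-4.2,-56.8);plan(tcp([.6125,.0158,.12],R1),R1,3,-1)
from bench import cams
c=cams.camera('side');cv2.imwrite('pics/s5.png',cv2.resize(c['img'][60:360,200:500,::-1],None,fx=2,fy=2))
c=cams.camera('top');cv2.imwrite('pics/t5.png',c['img'][:,:,::-1])
```

```text
t 6.3667 q [-1.1215  0.9284  0.8984  1.7042  0.2501  1.2257 -0.5147] G [0.6111 0.0207 0.1722] ydir [ 0.9975 -0.0705 -0.0023] z [-0.0611 -0.8463 -0.5292] F [-0.9784  1.2093 -3.2033] op 0.05341091451758796
dist mm 52.753624828734715 deg 1.268720453397584 n 3
{"translation": [0.056, 0.002, 0.042], "turn": [0.0001, 0.0023, 0.0004], "claw": -1}
{"translation": [0.056, 0.002, 0.043], "turn": [0.0001, 0.0023, 0.0004], "claw": -1}
{"translation": [0.056, 0.002, 0.043], "turn": [0.0001, 0.0023, 0.0004], "claw": -1}
```

View pics/s5.png

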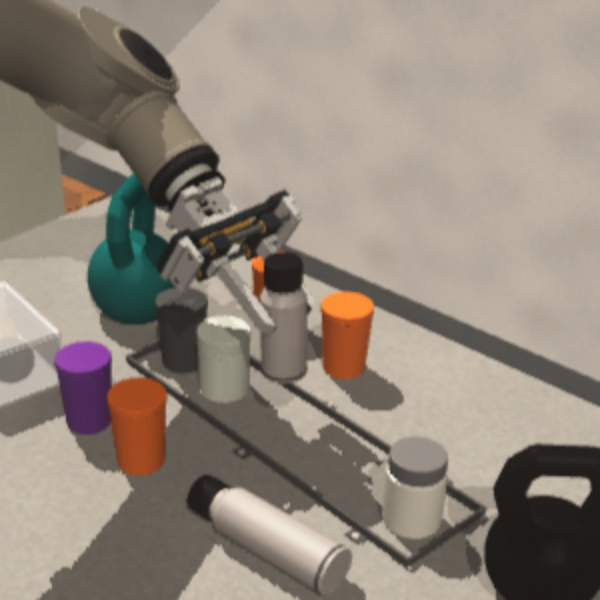

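View pics/t5.png

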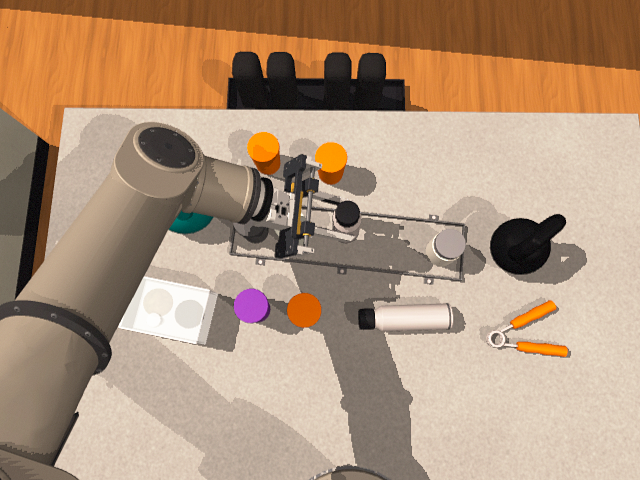

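Run:
```python
from h import *
p=np.array([.6099,.0046,.1621]);z=np.array([-.0611,-.8463,-.5292])
for s in (.1,.2,.25,.3,.35,.4):
    P=p-s*z;print(s,P,w2px('top',P),w2px('side',P))
for uv in [(184,215),(168,165)]:
  print(px2w('top',*uv,.068),px2w('top',*uv,.19))
```

```text
0.1 [0.61601 0.08923 0.21502] [306.81430878 211.92836604] [320.15532407 186.18782686]
0.2 [0.62212 0.17386 0.26794] [255.60830496 199.37982575] [296.034546   153.79447685]
0.25 [0.625175 0.216175 0.2944  ] [227.60448496 192.51721126] [284.2877887  138.01899814]
0.3 [0.62823 0.25849 0.32086] [197.7935499  185.21174526] [272.74293172 122.51466441]
0.35 [0.631285 0.300805 0.34732 ] [165.99474519 177.41913205] [261.39481409 107.27454466]
0.4 [0.63434 0.34312 0.37378] [132.0023784  169.08896463] [250.23844927  92.29194213]
[0.64744985 0.35278955 0.068     ] [0.61448038 0.31616626 0.19      ]
[0.75799026 0.39506511 0.068     ] [0.7114398  0.35324784 0.19      ]
```

Run:
```python
from h import *
from bench import bot
s=bot.observe();p0=s['position'];R0=R.from_rotvec(s['tool_rot'])
n=12;G=p0-R0.apply([0,0,.019]);Rz=R.from_euler('z',75/n,degrees=True)
Rp,p=R0,p0
for i in range(3):
    Rn=Rz*Rp;Gn=G+[0,0,.00];pn=tcp(Gn,Rn);print((Rp.inv().apply(pn-p)/.25).round(4),((Rp.inv()*Rn).as_rotvec()/np.pi).round(4));Rp,p=Rn,pn
```

```text
[ 0.0002  0.007  -0.0003] [-0.0294  0.0001 -0.0186]
[ 0.0002  0.007  -0.0003] [-0.0294  0.0001 -0.0186]
[ 0.0002  0.007  -0.0003] [-0.0294  0.0001 -0.0186]
```

Call:
servo_tool(
  series=[
    {"translation": [0,0.007,0],"turn": [-0.0294,0,-0.0186],"claw": -1},
    {"translation": [0,0.007,0],"turn": [-0.0294,0,-0.0186],"claw": -1},
    {"translation": [0,0.007,0],"turn": [-0.0294,0,-0.0186],"claw": -1},
    {"translation": [0,0.007,0],"turn": [-0.0294,0,-0.0186],"claw": -1},
    {"translation": [0,0.007,0],"turn": [-0.0294,0,-0.0186],"claw": -1},
  ],
)

```text
clock: 6.88
position: [0.6232, -0.0042, 0.1744]
tool_rot: [1.166, 1.881, -0.604]
wrist_force: [1.6, 0.1, -1.1]
opening: 0.053
```

Run:
```python
from h import *
st()
```

```text
t 6.8833 q [-1.3574  0.7631  1.0097  2.0776  0.594   0.6971 -0.5173] G [0.6157 0.0099 0.1847] ydir [0.89   0.4554 0.0222] z [ 0.3922 -0.74   -0.5464] F [ 1.5762  0.0568 -1.1465] op 0.053048146630670104
```

Run:
```python
from h import *
st()
R1=tool(27,-56.8);plan(tcp([.6105,.0104,.125],R1),R1,3,-1)
```

```text
t 6.8833 q [-1.3574  0.7631  1.0097  2.0776  0.594   0.6971 -0.5173] G [0.6157 0.0099 0.1847] ydir [0.89   0.4554 0.0222] z [ 0.3922 -0.74   -0.5464] F [ 1.5762  0.0568 -1.1465] op 0.053048146630670104
dist mm 60.0140119300072 deg 1.278109199423943 n 3
{"translation": [0.069, -0.008, 0.04], "turn": [0.0014, 0.0001, -0.0019], "claw": -1}
{"translation": [0.069, -0.007, 0.04], "turn": [0.0014, 0.0001, -0.0019], "claw": -1}
{"translation": [0.069, -0.007, 0.04], "turn": [0.0014, 0.0001, -0.0019], "claw": -1}
```

Call:
servo_tool(
  series=[
    {"translation": [0.05,-0.008,0.028],"turn": [0.001,0,-0.002],"claw": -1},
    {"translation": [0.06,-0.007,0.032],"turn": [0.0014,0,-0.002],"claw": -1},
    {"translation": [0.06,-0.007,0.032],"turn": [0.0014,0,-0.002],"claw": -1},
    {"translation": [0,0,0],"turn": [0,0,0],"claw": -1},
  ],
)

```text
clock: 7.22
position: [0.6144, -0.0066, 0.1264]
tool_rot: [1.177, 1.894, -0.615]
wrist_force: [-0.9, -1.0, -3.5]
opening: 0.0538
```

Run:
```python
from h import *
st()
R1=tool(27,-56.8);plan(tcp([.6105,.0104,.1],R1),R1,3,-1)
from bench import cams
c=cams.camera('side');cv2.imwrite('pics/s6.png',cv2.resize(c['img'][120:320,240:440,::-1],None,fx=3,fy=3))
c=cams.camera('top');cv2.imwrite('pics/t6.png',cv2.resize(c['img'][100:300,200:480,::-1],None,fx=2.8,fy=2.8))
```

```text
t 7.2167 q [-1.3234  0.8339  0.9579  2.0969  0.5673  0.6381 -0.561 ] G [0.6073 0.0074 0.1369] ydir [0.8944 0.4471 0.01  ] z [ 0.3762 -0.74   -0.5575] F [-0.8907 -1.0092 -3.54  ] op 0.0538368723478852
dist mm 37.01206500134575 deg 0.9950016826304027 n 3
{"translation": [0.042, 0.005, 0.026], "turn": [-0.0001, -0.0013, -0.0013], "claw": -1}
{"translation": [0.042, 0.005, 0.026], "turn": [-0.0001, -0.0013, -0.0013], "claw": -1}
{"translation": [0.042, 0.005, 0.026], "turn": [-0.0001, -0.0013, -0.0013], "claw": -1}
```

View pics/s6.png

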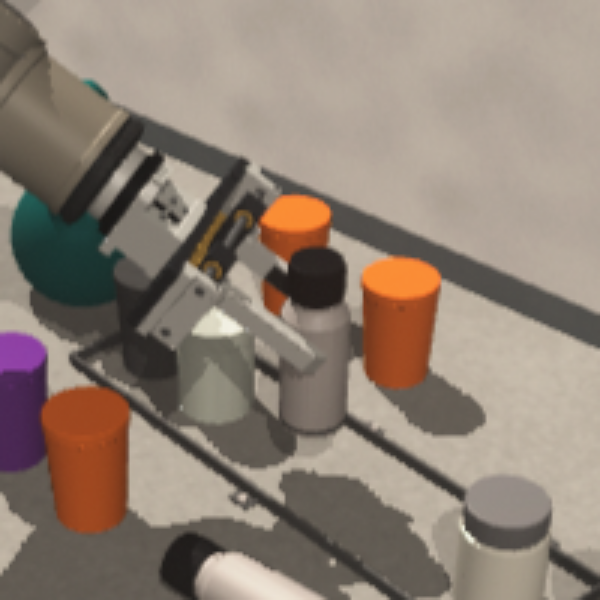

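View pics/t6.png

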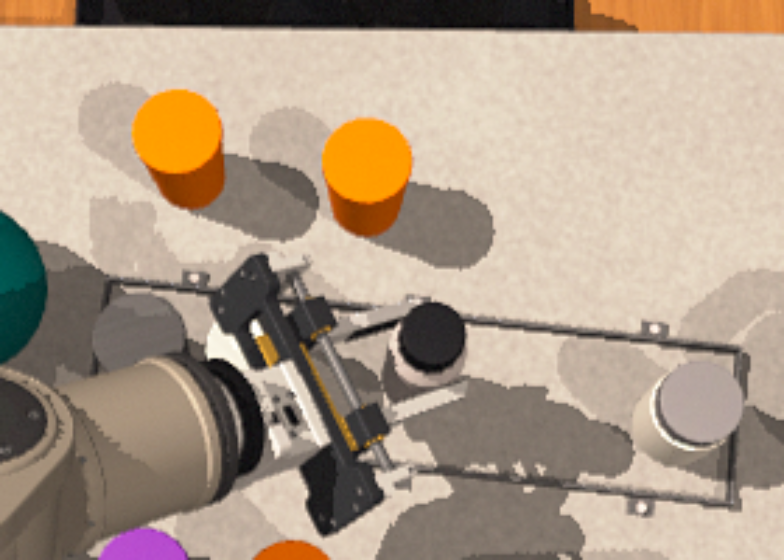

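Run:
```python
from h import *
G=np.array([.6073,.0074,.1369]);a=G+.0033*np.array([.453,-.891,0])
for h in (-.0865,-.0865+.103,-.0865+.15):
    P=a+[0,0,h];print(P,(w2px('side',P)-[240,120])*3,(w2px('top',P)-[200,100])*2.8)
```

```text
[0.6087949 0.0044597 0.0504   ] [311.2455975 418.4830323] [418.89656769 382.89865532]
[0.6087949 0.0044597 0.1534   ] [314.35267963 309.5496082 ] [426.44864822 349.48056119]
[0.6087949 0.0044597 0.2004   ] [315.86688996 256.46182076] [430.463268   331.71579542]
```

Call:
servo_tool(
  series=[
    {"translation": [0.042,0.005,0.026],"turn": [0,-0.0013,-0.0013],"claw": -1},
    {"translation": [0.042,0.005,0.026],"turn": [0,-0.0013,-0.0013],"claw": -1},
    {"translation": [0.035,0.003,0.02],"turn": [0,0,0],"claw": -1},
    {"translation": [0,0,0],"turn": [0,0,0],"claw": -1},
  ],
)

```text
clock: 7.65
position: [0.6212, -0.0052, 0.0941]
tool_rot: [1.171, 1.885, -0.624]
wrist_force: [-0.1, -1.2, -2.6]
opening: 0.0535
```

Run:
```python
from h import *
st()
R1=tool(27,-56.8);plan(tcp([.6105,.0104,.088],R1),R1,4,-1)
```

```text
t 7.65 q [-1.2978  0.9099  0.9252  2.0834  0.5536  0.6006 -0.5993] G [0.6141 0.009  0.1045] ydir [0.8948 0.4465 0.0075] z [ 0.3773 -0.7468 -0.5476] F [-0.1217 -1.2104 -2.5912] op 0.05350520838277459
dist mm 16.93266859679323 deg 0.6453094408671345 n 4
{"translation": [0.015, -0.003, 0.007], "turn": [-0.0002, -0.0, -0.0009], "claw": -1}
{"translation": [0.015, -0.003, 0.007], "turn": [-0.0002, -0.0, -0.0009], "claw": -1}
{"translation": [0.015, -0.003, 0.007], "turn": [-0.0002, -0.0, -0.0009], "claw": -1}
{"translation": [0.015, -0.003, 0.007], "turn": [-0.0002, -0.0, -0.0009], "claw": -1}
```

Call:
servo_tool(
  series=[
    {"translation": [0.015,-0.003,0.007],"turn": [0,0,-0.001],"claw": -1},
    {"translation": [0.015,-0.003,0.007],"turn": [0,0,-0.001],"claw": -1},
    {"translation": [0.008,-0.003,0.004],"turn": [0,0,-0.001],"claw": -1},
    {"translation": [0,0,0],"turn": [0,0,0],"claw": -1},
  ],
)

```text
clock: 7.98
position: [0.6194, -0.0056, 0.0841]
tool_rot: [1.164, 1.889, -0.63]
wrist_force: [-0.4, -0.2, -2.7]
opening: 0.0533
```

Run:
```python
from h import *
st()
from bench import cams
c=cams.camera('side');cv2.imwrite('pics/s7.png',cv2.resize(c['img'][180:300,270:430,::-1],None,fx=4.5,fy=4.5))
c=cams.camera('top');cv2.imwrite('pics/t7.png',cv2.resize(c['img'][100:300,200:480,::-1],None,fx=2.8,fy=2.8))
```

```text
t 7.9833 q [-1.2944  0.9283  0.9154  2.0865  0.5524  0.5886 -0.6074] G [0.6122 0.0086 0.0945] ydir [ 0.8932  0.4498 -0.0001] z [ 0.3766 -0.748  -0.5465] F [-0.4229 -0.2467 -2.6528] op 0.05326359008115082
```

View pics/s7.png

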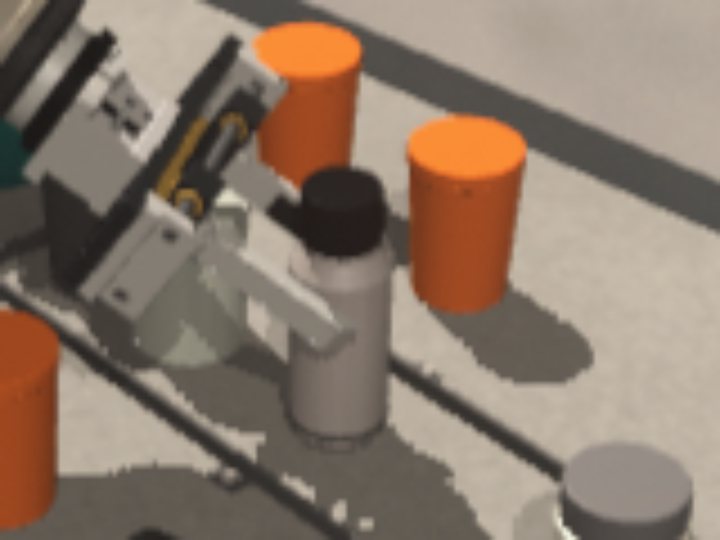

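Call:
servo_tool(
  series=[
    {"translation": [0.01,0,0.0065],"turn": [0,0,0],"claw": -1},
    {"translation": [0.01,0,0.0065],"turn": [0,0,0],"claw": -1},
    {"translation": [0,0,0],"turn": [0,0,0],"claw": -1},
  ],
)

```text
clock: 8.33
position: [0.6197, -0.0051, 0.0785]
tool_rot: [1.165, 1.889, -0.628]
wrist_force: [0.4, 0.7, -2.8]
opening: 0.0532
```

Call:
servo_tool(
  series=[
    {"translation": [0.007,0,0.0045],"turn": [0,0,0],"claw": -1},
    {"translation": [0,0,0],"turn": [0,0,0],"claw": -1},
  ],
)

```text
clock: 8.5
position: [0.6198, -0.0051, 0.0763]
tool_rot: [1.165, 1.889, -0.628]
wrist_force: [0.5, 0.1, -2.4]
opening: 0.0535
```

Call:
servo_tool(
  series=[
    {"translation": [0.005,0,0.0033],"turn": [0,0,0],"claw": -1},
    {"translation": [0,0,0],"turn": [0,0,0],"claw": -1},
  ],
)

```text
clock: 8.67
position: [0.6205, -0.0054, 0.0759]
tool_rot: [1.164, 1.887, -0.628]
wrist_force: [0.1, -0.6, -2.2]
opening: 0.0537
```

Call:
servo_tool(
  series=[
    {"translation": [0.005,0,0.0033],"turn": [0,0,0],"claw": -1},
    {"translation": [0,0,0],"turn": [0,0,0],"claw": -1},
  ],
)

```text
clock: 8.83
position: [0.6213, -0.0059, 0.0757]
tool_rot: [1.164, 1.885, -0.629]
wrist_force: [-0.3, 0.6, -4.5]
opening: 0.0535
```

Run:
```python
from h import *
st()
from bench import cams,bot
c=cams.camera('side');cv2.imwrite('pics/s8.png',cv2.resize(c['img'][180:300,270:430,::-1],None,fx=4.5,fy=4.5,interpolation=cv2.INTER_CUBIC))
for i in range(3):
    cams.camera('top');st()
```

```text
t 8.8333 q [-1.2896  0.949   0.9099  2.084   0.5497  0.5755 -0.6209] G [0.6141 0.0084 0.086 ] ydir [0.8933 0.4495 0.0031] z [ 0.3787 -0.7488 -0.544 ] F [-0.2589  0.5555 -4.535 ] op 0.05349879026934505
t 8.9333 q [-1.2895  0.9489  0.9096  2.0841  0.5494  0.5753 -0.6208] G [0.614  0.0084 0.0858] ydir [0.8933 0.4495 0.003 ] z [ 0.3786 -0.7486 -0.5443] F [0.6697 0.2021 0.7763] op 0.05369775129232757
t 8.9833 q [-1.2895  0.9489  0.9096  2.0841  0.5495  0.5753 -0.6207] G [0.6139 0.0084 0.0858] ydir [0.8932 0.4496 0.0029] z [ 0.3786 -0.7486 -0.5443] F [ 1.6433 -0.4758  0.5428] op 0.05310610376542262
t 9.0333 q [-1.2895  0.9488  0.9096  2.0841  0.5495  0.5753 -0.6207] G [0.6139 0.0085 0.0858] ydir [0.8932 0.4496 0.0029] z [ 0.3786 -0.7486 -0.5444] F [1.1266 0.7513 1.4888] op 0.05379639142349948
```

View pics/s8.png

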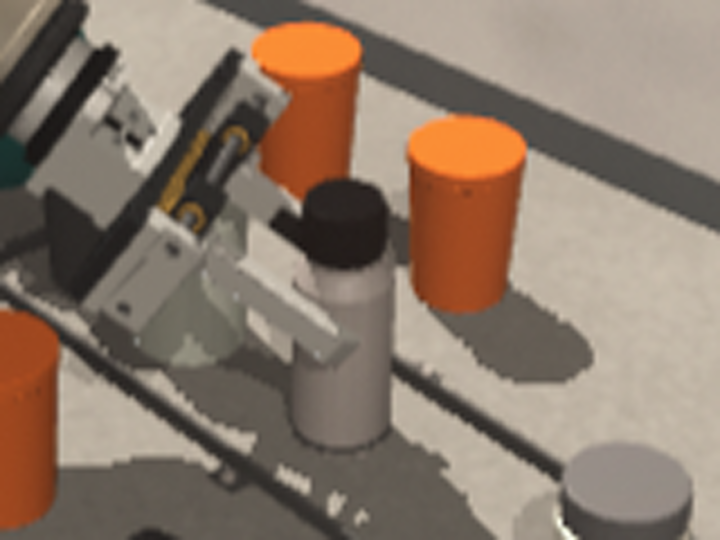

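Call:
servo_tool(
  series=[
    {"translation": [0,0,0],"turn": [0,0,0],"claw": 0.2},
    {"translation": [0,0,0],"turn": [0,0,0],"claw": 0.4},
    {"translation": [0,0,0],"turn": [0,0,0],"claw": 0.5},
    {"translation": [0,0,0],"turn": [0,0,0],"claw": 0.5},
    {"translation": [0,0,0],"turn": [0,0,0],"claw": 0.5},
  ],
)

```text
clock: 9.45
position: [0.6207, -0.006, 0.0753]
tool_rot: [1.164, 1.886, -0.629]
wrist_force: [0.5, -0.6, -0.2]
opening: 0.0707
```

Run:
```python
from h import *
st()
from bench import cams,bot
c=cams.camera('side');cv2.imwrite('pics/s9.png',cv2.resize(c['img'][180:300,270:430,::-1],None,fx=4.5,fy=4.5,interpolation=cv2.INTER_CUBIC))
c=cams.camera('top');cv2.imwrite('pics/t9.png',cv2.resize(c['img'][100:300,200:480,::-1],None,fx=2.8,fy=2.8))
```

```text
t 9.45 q [-1.2894  0.9487  0.9093  2.0847  0.5492  0.5755 -0.6207] G [0.6135 0.0082 0.0857] ydir [0.8935 0.4491 0.0025] z [ 0.3779 -0.7488 -0.5445] F [ 0.4709 -0.6066 -0.2024] op 0.07072446794456795
```

View pics/s9.png

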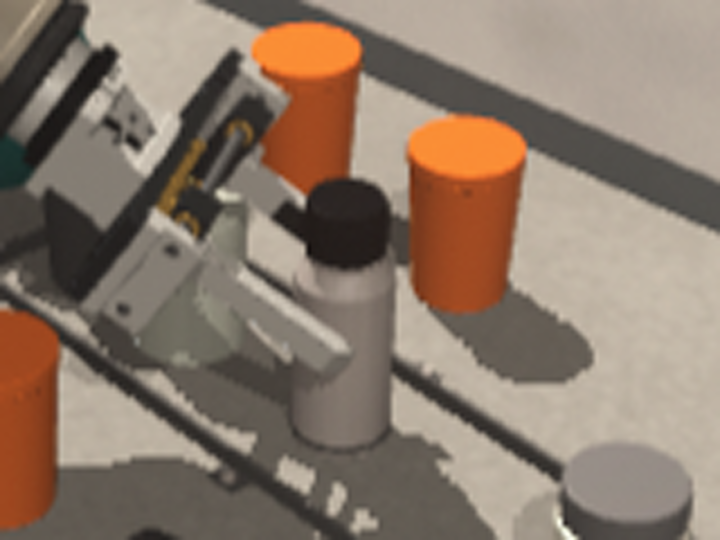

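View pics/t9.png

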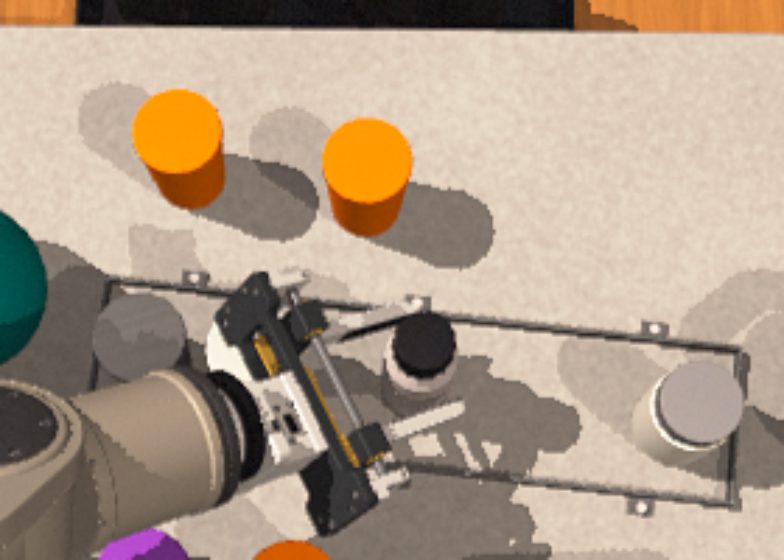

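Call:
servo_tool(
  series=[
    {"translation": [-0.02,0,-0.05],"turn": [0,0,0],"claw": 0.5},
    {"translation": [-0.04,0,-0.1],"turn": [0,0,0],"claw": 0.5},
    {"translation": [-0.04,0,-0.13],"turn": [0,0,0],"claw": 0.5},
    {"translation": [-0.06,0,-0.13],"turn": [0,0,0],"claw": 0.5},
    {"translation": [-0.1,0,-0.1],"turn": [0,0,0],"claw": 0.5},
    {"translation": [-0.1,0,-0.1],"turn": [0,0.03,0],"claw": 0.5},
  ],
)

```text
clock: 10.05
position: [0.5816, 0.065, 0.2268]
tool_rot: [1.195, 1.95, -0.611]
wrist_force: [0.5, 1.4, -0.6]
opening: 0.0709
```

Run:
```python
from h import *
st()
from bench import cams,bot
c=cams.camera('side');cv2.imwrite('pics/s10.png',c['img'][:,:,::-1])
c=cams.camera('top');cv2.imwrite('pics/t10.png',c['img'][:,:,::-1])
```

```text
t 10.05 q [-1.4858  0.6051  1.0073  2.0191  0.5292  0.9392 -0.4269] G [0.5749 0.0786 0.2382] ydir [ 0.8935  0.4488 -0.0115] z [ 0.3526 -0.7174 -0.6008] F [ 0.4876  1.4444 -0.6344] op 0.07086551044638198
```

View pics/s10.png

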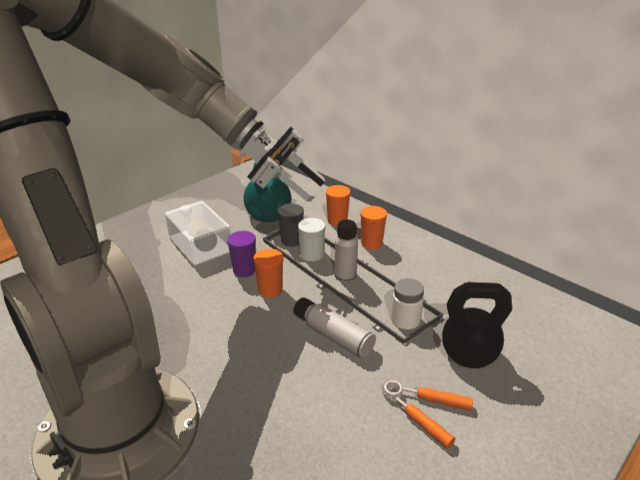

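View pics/t10.png

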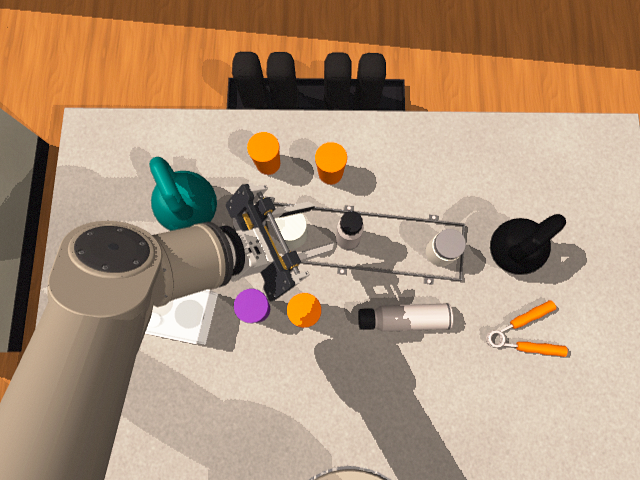

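Run:
```python
from h import *
R1=tool(2.7,-30);p=tcp([.4423,-.0995,.027],R1,.2);print(p,px2w('top',304,310,.098),px2w('top',251,306,.098))
plan(p,R1,8,.6)
```

```text
[ 0.43803687 -0.00910047  0.1837506 ] [0.45025322 0.09569774 0.098     ] [0.45678506 0.19951502 0.098     ]
dist mm 169.64974583983707 deg 32.456290254939844 n 8
{"translation": [0.019, -0.081, 0.014], "turn": [0.0109, 0.0153, 0.0124], "claw": 0.6}
{"translation": [0.015, -0.082, 0.018], "turn": [0.0109, 0.0153, 0.0124], "claw": 0.6}
{"translation": [0.011, -0.081, 0.021], "turn": [0.0109, 0.0153, 0.0124], "claw": 0.6}
{"translation": [0.007, -0.081, 0.024], "turn": [0.0109, 0.0153, 0.0124], "claw": 0.6}
{"translation": [0.002, -0.08, 0.027], "turn": [0.0109, 0.0153, 0.0124], "claw": 0.6}
{"translation": [-0.002, -0.079, 0.03], "turn": [0.0109, 0.0153, 0.0124], "claw": 0.6}
{"translation": [-0.007, -0.078, 0.033], "turn": [0.0109, 0.0153, 0.0124], "claw": 0.6}
{"translation": [-0.011, -0.076, 0.035], "turn": [0.0109, 0.0153, 0.0124], "claw": 0.6}
```

Call:
servo_tool(
  series=[
    {"translation": [0.019,-0.08,0],"turn": [0.011,0.0153,0.0124],"claw": 0.6},
    {"translation": [0.015,-0.08,0.005],"turn": [0.011,0.0153,0.0124],"claw": 0.6},
    {"translation": [0.011,-0.08,0.01],"turn": [0.011,0.0153,0.0124],"claw": 0.6},
    {"translation": [0.007,-0.08,0.015],"turn": [0.011,0.0153,0.0124],"claw": 0.6},
  ],
)

```text
clock: 10.48
position: [0.5081, 0.0382, 0.216]
tool_rot: [1.551, 1.98, -0.546]
wrist_force: [-0.4, 0.3, 0.8]
opening: 0.075
```

Run:
```python
from h import *
st()
R1=tool(2.7,-30);p=tcp([.4423,-.0995,.027],R1,.16)
plan(p,R1,5,.6)
```

```text
t 10.4833 q [-1.4887  0.4305  1.0421  2.0742  0.3843  1.0187 -0.4529] G [0.5047 0.0501 0.2304] ydir [0.9685 0.2479 0.0232] z [ 0.1783 -0.6253 -0.7598] F [-0.4068  0.2555  0.8292] op 0.07499188597344761
dist mm 117.33827674188242 deg 15.66631919402906 n 5
{"translation": [0.005, -0.068, 0.064], "turn": [0.0087, 0.0115, 0.0097], "claw": 0.6}
{"translation": [0.0, -0.066, 0.066], "turn": [0.0087, 0.0115, 0.0097], "claw": 0.6}
{"translation": [-0.004, -0.064, 0.068], "turn": [0.0087, 0.0115, 0.0097], "claw": 0.6}
{"translation": [-0.009, -0.062, 0.07], "turn": [0.0087, 0.0115, 0.0097], "claw": 0.6}
{"translation": [-0.013, -0.06, 0.071], "turn": [0.0087, 0.0115, 0.0097], "claw": 0.6}
```

Call:
servo_tool(
  series=[
    {"translation": [0.005,-0.068,0.05],"turn": [0.0087,0.0115,0.0097],"claw": 0.6},
    {"translation": [0,-0.067,0.05],"turn": [0.0087,0.0115,0.0097],"claw": 0.6},
    {"translation": [-0.004,-0.066,0.05],"turn": [0.0087,0.0115,0.0097],"claw": 0.6},
    {"translation": [-0.009,-0.064,0.06],"turn": [0.0087,0.0115,0.0097],"claw": 0.6},
    {"translation": [-0.013,-0.062,0.06],"turn": [0.0087,0.0115,0.0097],"claw": 0.6},
  ],
)

```text
clock: 10.9
position: [0.4318, -0.0192, 0.1613]
tool_rot: [1.898, 1.968, -0.493]
wrist_force: [-0.4, 0.1, 0.1]
opening: 0.0753
```

Run:
```python
from h import *
st()
R1=tool(2.7,-30);p=tcp([.4423,-.0995,.027],R1,.1)
plan(p,R1,4,.6)
from bench import cams,bot
c=cams.camera('side');cv2.imwrite('pics/s11.png',c['img'][:,:,::-1])
c=cams.camera('top');cv2.imwrite('pics/t11.png',c['img'][:,:,::-1])
```

```text
t 10.9 q [-1.3955  0.3136  1.0682  2.2156  0.2625  0.9413 -0.4643] G [ 0.4314 -0.0099  0.1779] ydir [ 0.9993  0.0363 -0.    ] z [ 0.0176 -0.4864 -0.8736] F [-0.3937  0.0836  0.0816] op 0.07533866752164181
dist mm 76.01606275804625 deg 1.0737461239363855 n 4
{"translation": [-0.004, 0.007, 0.076], "turn": [-0.0004, -0.0012, -0.0007], "claw": 0.6}
{"translation": [-0.004, 0.007, 0.076], "turn": [-0.0004, -0.0012, -0.0007], "claw": 0.6}
{"translation": [-0.003, 0.007, 0.076], "turn": [-0.0004, -0.0012, -0.0007], "claw": 0.6}
{"translation": [-0.003, 0.007, 0.076], "turn": [-0.0004, -0.0012, -0.0007], "claw": 0.6}
```

View pics/s11.png

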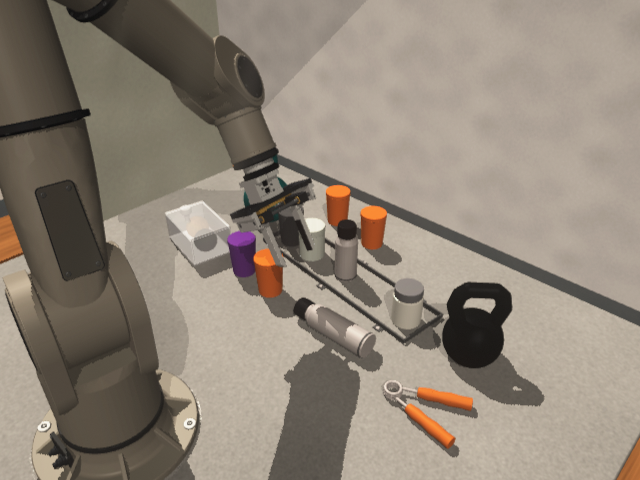

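View pics/t11.png

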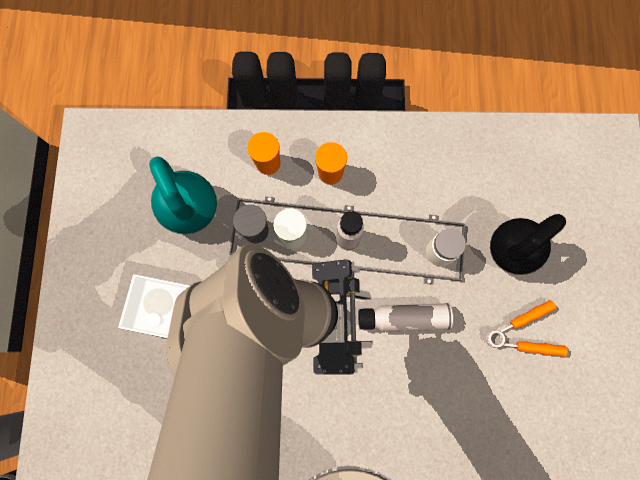

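Call:
servo_tool(
  series=[
    {"translation": [-0.004,0.009,0.076],"turn": [0,-0.001,-0.001],"claw": 0.6},
    {"translation": [-0.004,0.009,0.076],"turn": [0,-0.001,-0.001],"claw": 0.6},
    {"translation": [-0.003,0.008,0.076],"turn": [0,-0.001,0],"claw": 0.6},
    {"translation": [-0.003,0.008,0.076],"turn": [0,-0.001,0],"claw": 0.6},
  ],
)

```text
clock: 11.33
position: [0.4429, -0.0596, 0.0959]
tool_rot: [1.886, 1.969, -0.498]
wrist_force: [0.3, -0.3, 0.6]
opening: 0.0752
```

Run:
```python
from h import *
st()
R1=tool(2.7,-30);p=tcp([.4423,-.0995,.027],R1,.0)
plan(p,R1,6,.6)
from bench import cams,bot
c=cams.camera('top');cv2.imwrite('pics/t12.png',cv2.resize(c['img'][240:380,300:480,::-1],None,fx=4,fy=4))
```

```text
t 11.3333 q [-1.1899  0.4621  0.9618  2.2666  0.1942  0.7252 -0.3693] G [ 0.4425 -0.0502  0.1125] ydir [ 0.9991  0.0427 -0.0008] z [ 0.0204 -0.4929 -0.8698] F [ 0.3272 -0.2644  0.5777] op 0.07518628029341506
dist mm 98.66019512131749 deg 0.5106200163687656 n 6
{"translation": [-0.001, -0.001, 0.066], "turn": [-0.0002, -0.0004, -0.0002], "claw": 0.6}
{"translation": [-0.0, -0.001, 0.066], "turn": [-0.0002, -0.0004, -0.0002], "claw": 0.6}
{"translation": [-0.0, -0.002, 0.066], "turn": [-0.0002, -0.0004, -0.0002], "claw": 0.6}
{"translation": [-0.0, -0.002, 0.066], "turn": [-0.0002, -0.0004, -0.0002], "claw": 0.6}
{"translation": [-0.0, -0.002, 0.066], "turn": [-0.0002, -0.0004, -0.0002], "claw": 0.6}
{"translation": [-0.0, -0.002, 0.066], "turn": [-0.0002, -0.0004, -0.0002], "claw": 0.6}
```

View pics/t12.png

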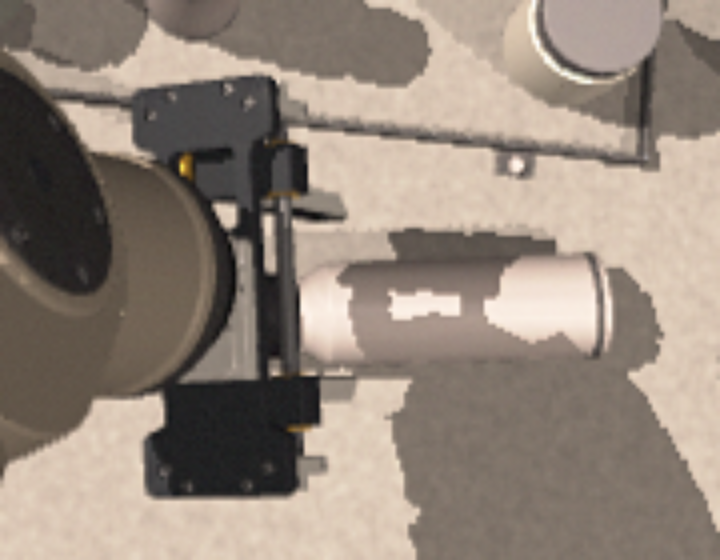

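Run:
```python
from h import *
for P in ([.4429,-.0596,.0959],[.4425,-.0502,.1125],[.4428,-.0596,.027],[.4428,-.11,.027],[.447,-.2,.027]):print((w2px('top',P)-[300,240])*4)
```

```text
[334.02123877 299.4532451 ]
[318.49599729 297.79889508]
[318.509825   308.25028986]
[415.06534979 309.42417114]
[587.26671793 303.40465698]
```

Call:
servo_tool(
  series=[
    {"translation": [0,-0.002,0.066],"turn": [0,0,0],"claw": 0.6},
    {"translation": [0,-0.002,0.066],"turn": [0,0,0],"claw": 0.6},
    {"translation": [0,-0.002,0.066],"turn": [0,0,0],"claw": 0.6},
    {"translation": [0,-0.002,0.066],"turn": [0,0,0],"claw": 0.6},
    {"translation": [0,-0.002,0.06],"turn": [0,0,0],"claw": 0.6},
    {"translation": [0,0,0],"turn": [0,0,0],"claw": 0.6},
  ],
)

```text
clock: 11.88
position: [0.4435, -0.1016, 0.0221]
tool_rot: [1.88, 1.969, -0.504]
wrist_force: [-1.5, 0.1, -0.4]
opening: 0.0752
```

Run:
```python
from h import *
st()
R1=tool(2.7,-30);p=tcp([.4423,-.0995,.027],R1,.0)
plan(p,R1,1,.6)
```

```text
t 11.8833 q [-0.9953  0.6158  0.8369  2.3134  0.1404  0.4984 -0.316 ] G [ 0.4431 -0.0921  0.0386] ydir [ 0.999   0.0455 -0.0028] z [ 0.0203 -0.4973 -0.8673] F [-1.4777  0.1426 -0.3659] op 0.07524616432430059
dist mm 13.773948876657851 deg 0.23480823796874062 n 1
{"translation": [-0.002, -0.004, 0.055], "turn": [-0.001, -0.0008, 0.0], "claw": 0.6}
```

Call:
servo_tool(
  series=[
    {"translation": [0,-0.003,0.03],"turn": [0,0,0],"claw": 0.6},
    {"translation": [0,0,0.022],"turn": [0,0,0],"claw": 0.4},
    {"translation": [0,0,0],"turn": [0,0,0],"claw": 0.2},
    {"translation": [0,0,0],"turn": [0,0,0],"claw": -0.2},
    {"translation": [0,0,0],"turn": [0,0,0],"claw": -0.6},
    {"translation": [0,0,0],"turn": [0,0,0],"claw": -1},
    {"translation": [0,0,0],"turn": [0,0,0],"claw": -1},
    {"translation": [0,0,0],"turn": [0,0,0],"claw": -1},
  ],
)

```text
clock: 12.55
position: [0.4453, -0.1055, 0.0124]
tool_rot: [1.877, 1.971, -0.5]
wrist_force: [-0.1, -0.1, -3.1]
opening: 0.0536
```

Run:
```python
from h import *
st()
from bench import bot
s=bot.observe();p0=s['position'];R0=R.from_rotvec(s['tool_rot']);plan(p0+[0,0,.15],R0,5,-1)
from bench import cams
c=cams.camera('top');cv2.imwrite('pics/t13.png',cv2.resize(c['img'][240:380,300:480,::-1],None,fx=4,fy=4))
```

```text
t 12.55 q [-0.9722  0.6361  0.82    2.3158  0.1346  0.468  -0.3112] G [ 0.4449 -0.0961  0.0289] ydir [ 0.9988  0.0487 -0.0003] z [ 0.0239 -0.4963 -0.8678] F [-0.1383 -0.0517 -3.1187] op 0.0535944712782176
dist mm 150.0 deg 0.0 n 5
{"translation": [-0.06, -0.0, -0.104], "turn": [0.0, 0.0, 0.0], "claw": -1}
{"translation": [-0.06, -0.0, -0.104], "turn": [0.0, 0.0, 0.0], "claw": -1}
{"translation": [-0.06, -0.0, -0.104], "turn": [0.0, 0.0, 0.0], "claw": -1}
{"translation": [-0.06, -0.0, -0.104], "turn": [0.0, 0.0, 0.0], "claw": -1}
{"translation": [-0.06, -0.0, -0.104], "turn": [0.0, 0.0, 0.0], "claw": -1}
```

View pics/t13.png

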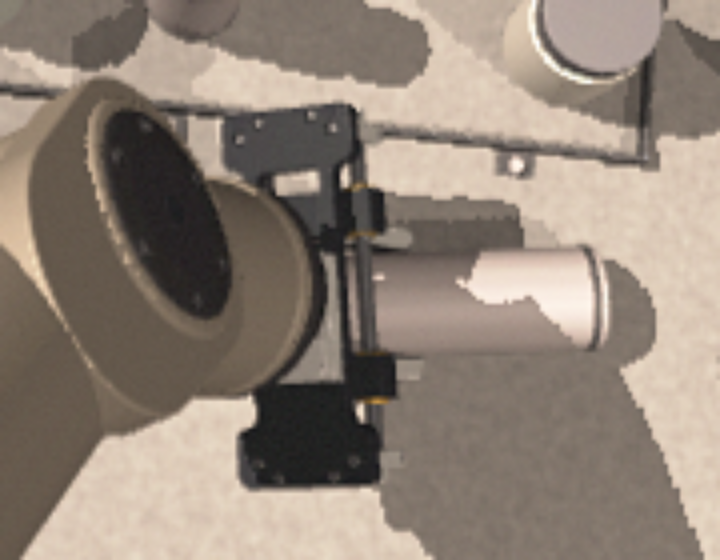

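```bash
cat > kin.py <<'E'
from h import *
D="""-1.4315 0.4267 0.0739 1.6066 -0.0341 1.1108 -0.0671|0.1921 0.6466 0.2238|0.2848 0.9586 -0.0012|-0.0003 -0.0012 -1
-1.4857  0.3489  0.1503  1.415  -0.0516  1.4016 -0.3899|0.1913 0.6428 0.3678|0.5859  0.8102 -0.0183|-0.0042 -0.0195 -0.9998
-1.3353  0.0701  0.2746  1.7382 -0.0191  1.3447 -0.4217|0.3025 0.4288 0.3765|0.8049  0.5933 -0.0079|-0.0039 -0.0079 -1
-0.891   0.0438  0.7358  1.813  -0.1257  1.3252  0.0512|0.4984 0.0654 0.3604|0.9844  0.1743 -0.0253|-0.041   0.0871 -0.9954
-0.1045  0.6274  0.7016  1.7732 -0.9371  1.3517  0.9392|0.602  -0.119   0.1599|0.9974 -0.0689  0.0218|0.056   0.5472 -0.8351
-0.0333  0.7195  0.4131  1.8554 -1.0023  1.0733  0.951|0.6118 -0.0412  0.0312|0.9975 -0.0703  0.0037|0.0418  0.5495 -0.8345
-0.3504  0.405   0.6246  1.797  -0.5506  1.1105  0.4254|0.6092 -0.0541  0.2114|0.996  -0.0885  0.0075|0.0297  0.2527 -0.9671
-1.0483  0.6627  0.9152  1.7392  0.1772  1.175  -0.3953|0.6112 -0.006   0.2267|0.9942 -0.1049  0.0256|-0.0484 -0.6446 -0.763
-1.1215  0.9284  0.8984  1.7042  0.2501  1.2257 -0.5147|0.6111 0.0207 0.1722|0.9975 -0.0705 -0.0023|-0.0611 -0.8463 -0.5292
-1.3574  0.7631  1.0097  2.0776  0.594   0.6971 -0.5173|0.6157 0.0099 0.1847|0.89   0.4554 0.0222|0.3922 -0.74   -0.5464
-1.2895  0.9489  0.9096  2.0841  0.5494  0.5753 -0.6208|0.614  0.0084 0.0858|0.8933 0.4495 0.003|0.3786 -0.7486 -0.5443
-1.4858  0.6051  1.0073  2.0191  0.5292  0.9392 -0.4269|0.5749 0.0786 0.2382|0.8935  0.4488 -0.0115|0.3526 -0.7174 -0.6008
-1.3955  0.3136  1.0682  2.2156  0.2625  0.9413 -0.4643|0.4314 -0.0099  0.1779|0.9993  0.0363 -0.|0.0176 -0.4864 -0.8736
-0.9722  0.6361  0.82    2.3158  0.1346  0.468  -0.3112|0.4449 -0.0961  0.0289|0.9988  0.0487 -0.0003|0.0239 -0.4963 -0.8678"""
S=[[np.array(list(map(float,f.split()))) for f in l.split('|')] for l in D.split('\n')]
LO=np.array([-2.85,-.5,-1.23,.21,-1.02,.16,-2.73]);HI=np.array([2.85,2.14,1.37,2.46,4.16,2.05,2.73])
AX='zyzyzyz'
def fk(q,P,sg):
    # P: 7 joint offsets, base height, link offsets
    o=P[:7];p=np.zeros(3);Rr=R.identity()
    T=[(0,0,P[7]),(P[12],0,0),(0,0,P[8]),(P[13],0,0),(P[14],0,P[9]),(P[15],0,0),(P[11],0,P[10])]
    for i in range(7):
        if i==0:p=p+Rr.apply(T[0])
        Rr=Rr*R.from_euler(AX[i],sg[i]*q[i]+o[i])
        if i>0:p=p+Rr.apply(T[i])
    return p,Rr
def pts(q,P,sg):
    o=P[:7];p=np.zeros(3);Rr=R.identity();out=[]
    T=[(0,0,P[7]),(P[12],0,0),(0,0,P[8]),(P[13],0,0),(P[14],0,P[9]),(P[15],0,0),(P[11],0,P[10])]
    for i in range(7):
        if i==0:p=p+Rr.apply(T[0])
        Rr=Rr*R.from_euler(AX[i],sg[i]*q[i]+o[i])
        if i>0:p=p+Rr.apply(T[i])
        out.append(p)
    return np.array(out)
E
cat > fit.py <<'E'
from kin import *
from scipy.optimize import least_squares
import itertools,json
best=None
for s1,s3,s5,s7 in itertools.product((1,-1),repeat=4):
  for o7 in (0,np.pi/2,np.pi,-np.pi/2):
    sg=[s1,1,s3,1,s5,1,s7]
    def res(P):
        r=[]
        for q,G,y,z in S:
            p,Rr=fk(q,P,sg);M=Rr.as_matrix();r+=[*(p-G)*3,*(M[:,1]-y),*(M[:,2]-z)]
        return np.array(r+list(.001*P[:7]))
    P0=np.zeros(16);P0[6]=o7;P0[7:11]=[.33,.4,.4,.32]
    f=least_squares(res,P0,max_nfev=60)
    if best is None or f.cost<best[0]:best=(f.cost,sg,f.x.tolist());print(f.cost,sg,f.x.round(3))
json.dump(best,open('kin.json','w'))
P,sg=np.array(best[2]),best[1]
for q,G,y,z in S:
    p,Rr=fk(q,P,sg);print((p-G).round(4),(Rr.as_matrix()[:,2]-z).round(3))
E
time python3 fit.py
```

```text
6.221544740285757 [1, 1, 1, 1, 1, 1, 1] [-1.081 -2.771  0.676  2.439 -2.038 -3.186  1.399  0.091  0.334 -0.792
 -0.175 -0.041 -0.476  0.007  0.959  0.516]
5.773251466280567 [1, 1, 1, 1, 1, 1, 1] [ 1.317  1.983 -1.773  1.484 -1.34  -3.828  1.395  0.019 -0.452 -0.341
 -0.061  0.053  0.402  0.275  0.553 -0.347]
4.7199165891949075 [1, 1, -1, 1, 1, 1, 1] [ 3.450e+00 -1.040e-01 -1.922e+00 -2.663e+00  4.700e-02  2.902e+00
  1.269e+00  7.800e-01 -1.442e+00 -2.290e-01 -6.750e-01 -1.000e-03
  6.250e-01  2.700e-01  2.660e-01 -1.450e-01]
4.640802194511819 [1, 1, -1, 1, 1, 1, 1] [-1.044 -0.085 -0.187 -1.221  0.92   1.282 -1.002 -0.093 -0.492  0.352
 -0.452 -0.427  0.663 -0.236 -0.119  1.022]
3.4731491249217763 [-1, 1, 1, 1, 1, 1, 1] [ 7.190e-01  2.733e+00  3.863e+00  3.877e+00  2.350e-01 -4.720e-01
 -1.622e+00  1.510e-01  1.530e-01 -2.300e-02 -3.500e-02  1.000e-03
 -3.700e-02  1.640e-01 -3.300e-01  7.210e-01]
2.037307722029372 [-1, 1, 1, 1, 1, 1, 1] [ 0.044 -3.202  0.411  4.763 -0.204 -1.695  1.657  0.142 -0.482 -0.05
  0.211  0.098  0.033 -0.362 -0.12  -0.078]
0.014304199133601795 [-1, 1, 1, 1, 
[... 1501 characters left out ...]
1 ] [0.018 0.004 0.   ]
[-0.0163  0.0019  0.0101] [0.018 0.004 0.   ]
[-0.0173  0.0042  0.0031] [ 0.017 -0.     0.   ]
[-0.0022 -0.0024 -0.0001] [ 0.015 -0.013 -0.002]
[ 0.002  -0.0055 -0.016 ] [ 0.012 -0.013 -0.007]
[ 0.006  -0.0002 -0.0141] [ 0.017 -0.008 -0.004]
[ 0.0043 -0.0058 -0.0035] [ 0.012 -0.016 -0.004]
[-0.0047 -0.0067  0.0076] [-0.008 -0.011  0.01 ]
[-0.007  -0.0047  0.0056] [-0.012 -0.006  0.012]
[-0.0031  0.0009  0.0007] [-0.008 -0.017  0.018]
[-0.0066  0.0043 -0.0038] [-0.007 -0.015  0.016]
[-0.0031 -0.0038  0.0038] [-0.008 -0.017  0.016]
[-0.0009 -0.0077 -0.0011] [-0.001 -0.012  0.007]
[ 0.0004  0.0033 -0.0032] [-0.003 -0.011  0.006]
real	2m26.468s
user	2m19.430s
sys	0m0.211s
```

```bash
cat > ik.py <<'E'
from kin import *
from scipy.optimize import least_squares
import json
_,sg,P=json.load(open('kin.json'));P=np.array(P)
q0=np.array([-0.9722,0.6361,0.82,2.3158,0.1346,0.468,-0.3112])
def ik(G,Rt,qs,w=.01):
    def f(q):
        p,Rr=fk(q,P,sg);return np.r_[(p-G)*5,(Rr.inv()*Rt).as_rotvec(),w*(q-qs)]
    r=least_squares(f,np.clip(qs,LO+.01,HI-.01),bounds=(LO+.005,HI-.005));p,Rr=fk(r.x,P,sg)
    return r.x,np.linalg.norm(p-G)*1e3,np.degrees(np.linalg.norm((Rr.inv()*Rt).as_rotvec()))
if __name__=="__main__":
  for G in ([.602,-.088,.2],[.602,-.088,.108]):
    for d in (90,70,55,40,25,10,-10):
      best=None
      for qs in (q0,np.array([0,.7,.3,1.9,-.9,.8,.9]),np.array([1.1,.8,-.8,1.9,-.4,.7,.5]),np.array([.5,.8,-.3,2,-.8,.5,-.5]),np.array([.5,.8,-.3,2,-.8,.5,1])):
        q,e,a=ik(np.array(G),tool(d-90,60.2),qs)
        if best is None or e+a<best[1]+best[2]-.5:best=(q,e,a)
      print(G[2],d,best[0].round(2),round(best[1],1),round(best[2],1))
E
time python3 ik.py
```

```text
0.2 90 [ 0.29  0.71  0.34  1.63 -0.98  1.71  0.96] 0.0 0.0
0.2 70 [ 0.64  0.55 -0.07  1.86 -1.01  1.33  0.8 ] 0.0 0.0
0.2 55 [ 1.1   0.51 -0.6   2.05 -1.01  0.96  0.69] 0.0 0.1
0.2 40 [ 1.54  0.64 -1.17  2.24 -1.01  0.48  0.58] 0.0 0.0
0.2 25 [ 1.55  0.57 -1.22  2.27 -1.01  0.35  0.36] 8.9 8.9
0.2 10 [ 1.44  0.34 -1.22  2.3  -1.01  0.17 -0.05] 13.7 15.9
0.2 -10 [-1.3   0.26  1.36  2.32 -1.01  0.17 -0.83] 20.1 20.6
0.108 90 [ 0.35  0.82  0.25  1.65 -0.97  1.59  1.04] 0.0 0.0
0.108 70 [ 0.69  0.69 -0.13  1.88 -1.01  1.21  0.91] 0.0 0.0
0.108 55 [ 1.11  0.7  -0.62  2.07 -1.01  0.81  0.83] 0.0 0.0
0.108 40 [ 1.54  1.03 -1.21  2.29 -0.66  0.17  0.48] 0.1 0.1
0.108 25 [ 1.51  0.9  -1.19  2.29 -1.01  0.17  0.61] 10.6 9.6
0.108 10 [ 1.43  0.69 -1.14  2.29 -1.01  0.17  0.28] 22.3 20.1
0.108 -10 [-0.81  0.37  0.87  2.26 -1.01  0.17 -0.85] 30.4 27.9
real	0m6.618s
user	0m6.946s
sys	0m0.140s
```

Call:
servo_tool(
  series=[
    {"translation": [-0.03,0,-0.055],"turn": [0,0,0],"claw": -1},
    {"translation": [-0.06,0,-0.104],"turn": [0,0,0],"claw": -1},
    {"translation": [-0.06,0,-0.104],"turn": [0,0,0],"claw": -1},
    {"translation": [-0.06,0,-0.104],"turn": [0,0,0],"claw": -1},
    {"translation": [-0.06,0,-0.104],"turn": [0,0,0],"claw": -1},
    {"translation": [-0.06,0,-0.104],"turn": [0,0,0],"claw": -1},
    {"translation": [-0.06,0,-0.104],"turn": [0,0,0],"claw": -1},
    {"translation": [-0.03,0,-0.05],"turn": [0,0,0],"claw": -1},
  ],
)

```text
clock: 13.27
position: [0.442, -0.1087, 0.2276]
tool_rot: [1.881, 1.972, -0.516]
wrist_force: [-0.2, 0.1, -2.8]
opening: 0.0534
```

Run:
```python
from h import *
st()
R1=tool(2.8,0);plan(tcp([.602,-.09,.235],R1),R1,8,-1)
from bench import cams
c=cams.camera('side');cv2.imwrite('pics/s14.png',c['img'][:,:,::-1])
```

```text
t 13.2667 q [-1.4542  0.1311  1.2617  2.1753  0.4509  1.064  -0.3913] G [ 0.4417 -0.0992  0.2441] ydir [ 0.999   0.0441 -0.0113] z [ 0.0122 -0.4998 -0.866 ] F [-0.1905  0.0999 -2.8038] op 0.0533924957602679
dist mm 161.53808468054578 deg 29.999110682564726 n 8
{"translation": [0.007, 0.08, 0.001], "turn": [-0.0005, 0.0208, -0.0001], "claw": -1}
{"translation": [0.007, 0.08, 0.002], "turn": [-0.0005, 0.0208, -0.0001], "claw": -1}
{"translation": [0.007, 0.08, 0.003], "turn": [-0.0005, 0.0208, -0.0001], "claw": -1}
{"translation": [0.007, 0.08, 0.003], "turn": [-0.0005, 0.0208, -0.0001], "claw": -1}
{"translation": [0.007, 0.08, 0.004], "turn": [-0.0005, 0.0208, -0.0001], "claw": -1}
{"translation": [0.006, 0.08, 0.004], "turn": [-0.0005, 0.0208, -0.0001], "claw": -1}
{"translation": [0.006, 0.08, 0.005], "turn": [-0.0005, 0.0208, -0.0001], "claw": -1}
{"translation": [0.006, 0.08, 0.005], "turn": [-0.0005, 0.0208, -0.0001], "claw": -1}
```

View pics/s14.png

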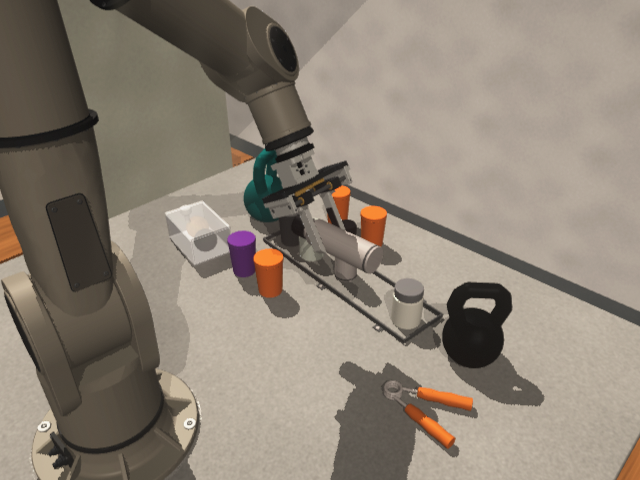

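Call:
servo_tool(
  series=[
    {"translation": [0.004,0.07,-0.004],"turn": [0,0.02,0],"claw": -1},
    {"translation": [0.007,0.08,0.002],"turn": [0,0.021,0],"claw": -1},
    {"translation": [0.007,0.08,0.003],"turn": [0,0.021,0],"claw": -1},
    {"translation": [0.007,0.08,0.003],"turn": [0,0.021,0],"claw": -1},
    {"translation": [0.007,0.08,0.004],"turn": [0,0.021,0],"claw": -1},
    {"translation": [0.006,0.08,0.004],"turn": [0,0.021,0],"claw": -1},
    {"translation": [0.006,0.08,0.005],"turn": [0,0.021,0],"claw": -1},
    {"translation": [0.006,0.07,0.005],"turn": [0,0.021,0],"claw": -1},
  ],
)

```text
clock: 13.98
position: [0.5983, -0.08, 0.2116]
tool_rot: [-2.135, -2.273, -0.014]
wrist_force: [-0.8, 0.1, -3.1]
opening: 0.0536
```

Run:
```python
from h import *
st()
R1=tool(-8,35);plan(tcp([.602,-.09,.235],R1),R1,7,-1)
print(px2w('top',520,245,.06),px2w('top',515,240,.17),px2w('top',558,222,.17))
```

```text
t 13.9833 q [-0.6081  0.4165  0.8587  1.7891 -0.37    1.1153  0.4426] G [ 0.5985 -0.0804  0.2306] ydir [ 0.998   0.0625 -0.0093] z [-0.0107  0.0222 -0.9997] F [-0.7624  0.1491 -3.1381] op 0.05364178541918111
dist mm 9.402957100396172 deg 35.628645707622034 n 7
{"translation": [0.0, 0.003, -0.004], "turn": [-0.0033, 0.0267, 0.0087], "claw": -1}
{"translation": [0.001, 0.003, -0.004], "turn": [-0.0033, 0.0267, 0.0087], "claw": -1}
{"translation": [0.001, 0.003, -0.004], "turn": [-0.0033, 0.0267, 0.0087], "claw": -1}
{"translation": [0.002, 0.003, -0.004], "turn": [-0.0033, 0.0267, 0.0087], "claw": -1}
{"translation": [0.002, 0.003, -0.004], "turn": [-0.0033, 0.0267, 0.0087], "claw": -1}
{"translation": [0.003, 0.003, -0.004], "turn": [-0.0033, 0.0267, 0.0087], "claw": -1}
{"translation": [0.003, 0.003, -0.003], "turn": [-0.0033, 0.0267, 0.0087], "claw": -1}
[ 0.593  -0.3502  0.06  ] [ 0.5789 -0.2971  0.17  ] [ 0.6144 -0.38    0.17  ]
```

Call:
servo_tool(
  series=[
    {"translation": [0,0.003,-0.004],"turn": [-0.003,0.027,0.009],"claw": -1},
    {"translation": [0.001,0.003,-0.004],"turn": [-0.003,0.027,0.009],"claw": -1},
    {"translation": [0.001,0.003,-0.004],"turn": [-0.003,0.027,0.009],"claw": -1},
    {"translation": [0.002,0.003,-0.004],"turn": [-0.003,0.027,0.009],"claw": -1},
    {"translation": [0.002,0.003,-0.004],"turn": [-0.003,0.027,0.009],"claw": -1},
    {"translation": [0.003,0.003,-0.004],"turn": [-0.003,0.027,0.009],"claw": -1},
    {"translation": [0.003,0.003,-0.003],"turn": [-0.003,0.027,0.009],"claw": -1},
  ],
)

```text
clock: 14.57
position: [0.6089, -0.0807, 0.2119]
tool_rot: [-2.005, -1.715, -0.658]
wrist_force: [-0.1, 0.9, -2.8]
opening: 0.0535
```

Run:
```python
from h import *
st()
R1=tool(-22,60.2);plan(tcp([.602,-.09,.235],R1),R1,6,-1)
from bench import cams
c=cams.camera('side');cv2.imwrite('pics/s15.png',c['img'][:,:,::-1])
```

```text
t 14.5667 q [-0.1084  0.5299  0.6722  1.7531 -0.9211  1.4059  0.7577] G [ 0.6074 -0.0919  0.2271] ydir [ 0.9884 -0.1517 -0.0106] z [ 0.0826  0.5939 -0.8003] F [-0.1051  0.8767 -2.7511] op 0.05350935473848406
dist mm 14.874490144620289 deg 26.892684066292723 n 6
{"translation": [0.009, -0.001, -0.005], "turn": [-0.0096, 0.0216, 0.0078], "claw": -1}
{"translation": [0.009, -0.001, -0.004], "turn": [-0.0096, 0.0216, 0.0078], "claw": -1}
{"translation": [0.009, -0.001, -0.004], "turn": [-0.0096, 0.0216, 0.0078], "claw": -1}
{"translation": [0.009, -0.001, -0.003], "turn": [-0.0096, 0.0216, 0.0078], "claw": -1}
{"translation": [0.009, -0.002, -0.003], "turn": [-0.0096, 0.0216, 0.0078], "claw": -1}
{"translation": [0.01, -0.002, -0.002], "turn": [-0.0096, 0.0216, 0.0078], "claw": -1}
```

View pics/s15.png

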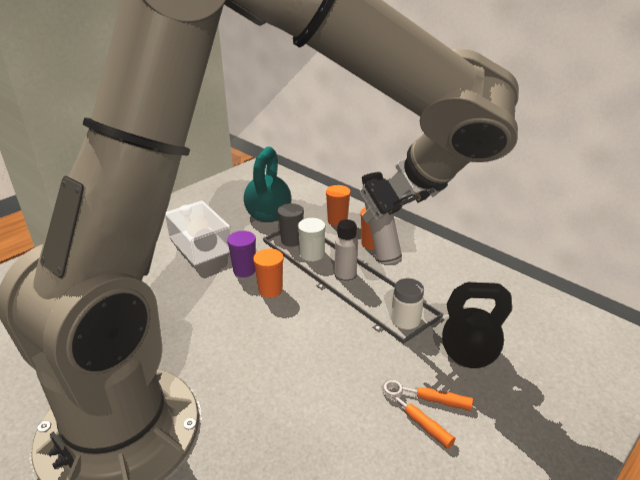

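Call:
servo_tool(
  series=[
    {"translation": [0.008,-0.001,-0.004],"turn": [-0.005,0.02,0.004],"claw": -1},
    {"translation": [0.008,-0.001,-0.004],"turn": [-0.005,0.02,0.004],"claw": -1},
    {"translation": [0.008,-0.001,-0.004],"turn": [-0.005,0.02,0.004],"claw": -1},
  ],
)

```text
clock: 14.87
position: [0.6072, -0.0813, 0.2115]
tool_rot: [-1.94, -1.544, -0.852]
wrist_force: [-0.8, -0.2, -4.6]
opening: 0.0536
```

Run:
```python
from h import *
st()
R1=tool(-22,60.2);plan(tcp([.602,-.09,.225],R1),R1,5,-1)
```

```text
t 14.8667 q [ 0.1278  0.5395  0.4569  1.7817 -1.0125  1.4257  0.7998] G [ 0.6042 -0.0951  0.2242] ydir [ 0.9754 -0.2204 -0.0101] z [ 0.1569  0.7251 -0.6705] F [-0.7635 -0.1934 -4.6221] op 0.053550719835271814
dist mm 7.851301967407822 deg 15.445039722099036 n 5
{"translation": [0.006, -0.0, 0.002], "turn": [-0.0087, 0.0137, 0.0055], "claw": -1}
{"translation": [0.006, -0.001, 0.002], "turn": [-0.0087, 0.0137, 0.0055], "claw": -1}
{"translation": [0.006, -0.001, 0.002], "turn": [-0.0087, 0.0137, 0.0055], "claw": -1}
{"translation": [0.006, -0.001, 0.002], "turn": [-0.0087, 0.0137, 0.0055], "claw": -1}
{"translation": [0.006, -0.001, 0.003], "turn": [-0.0087, 0.0137, 0.0055], "claw": -1}
```

Call:
servo_tool(
  series=[
    {"translation": [0.006,0,0.001],"turn": [-0.006,0.0137,0.004],"claw": -1},
    {"translation": [0.006,0,0.001],"turn": [-0.006,0.0137,0.004],"claw": -1},
    {"translation": [0.006,0,0.001],"turn": [-0.006,0.0137,0.004],"claw": -1},
  ],
)

```text
clock: 15.12
position: [0.6073, -0.0786, 0.2099]
tool_rot: [-1.911, -1.409, -0.994]
wrist_force: [-0.2, -0.1, -4.8]
opening: 0.0534
```

Run:
```python
from h import *
st()
R1=tool(-22,60.2);plan(tcp([.602,-.09,.215],R1),R1,3,-1)
```

```text
t 15.1167 q [ 0.4442  0.5329  0.0899  1.8159 -1.0157  1.3317  0.7742] G [ 0.6028 -0.0936  0.2207] ydir [ 0.9566 -0.2911 -0.0093] z [ 0.2345  0.7886 -0.5684] F [-0.2425 -0.1368 -4.8469] op 0.05335308290486135
dist mm 5.908612802539171 deg 7.046366906393292 n 3
{"translation": [-0.002, -0.0, 0.008], "turn": [-0.0085, 0.009, 0.0042], "claw": -1}
{"translation": [-0.002, -0.0, 0.008], "turn": [-0.0085, 0.009, 0.0042], "claw": -1}
{"translation": [-0.002, -0.001, 0.008], "turn": [-0.0085, 0.009, 0.0042], "claw": -1}
```

Call:
servo_tool(
  series=[
    {"translation": [0,0,0.006],"turn": [-0.005,0.01,0.003],"claw": -1},
    {"translation": [0,0,0.006],"turn": [-0.005,0.01,0.003],"claw": -1},
    {"translation": [0,0,0.004],"turn": [-0.003,0.008,0.002],"claw": -1},
  ],
)

```text
clock: 15.37
position: [0.6072, -0.0769, 0.2043]
tool_rot: [-1.891, -1.312, -1.092]
wrist_force: [-0.1, 0.2, -4.6]
opening: 0.0534
```

Run:
```python
from h import *
st()
from bench import cams
c=cams.camera('side');cv2.imwrite('pics/s16.png',c['img'][:,:,::-1])
c=cams.camera('top');cv2.imwrite('pics/t16.png',c['img'][:,:,::-1])
R1=tool(-20,60.2);plan(tcp([.602,-.09,.15],R1),R1,3,-1)
```

```text
t 15.3667 q [ 0.6739  0.5658 -0.1728  1.8461 -1.0158  1.2499  0.7692] G [ 0.6016 -0.0925  0.2137] ydir [ 0.939  -0.3437 -0.0117] z [ 0.2937  0.8191 -0.4928] F [-0.1225  0.2016 -4.6129] op 0.05339746195089105
dist mm 63.176489189545435 deg 0.8335144552258711 n 3
{"translation": [-0.071, 0.001, 0.045], "turn": [-0.0005, -0.0005, -0.0014], "claw": -1}
{"translation": [-0.071, 0.001, 0.046], "turn": [-0.0005, -0.0005, -0.0014], "claw": -1}
{"translation": [-0.071, 0.0, 0.046], "turn": [-0.0005, -0.0005, -0.0014], "claw": -1}
```

View pics/s16.png

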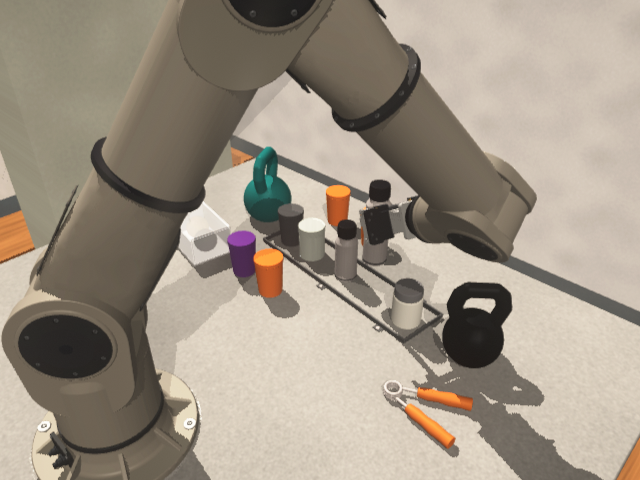

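View pics/t16.png

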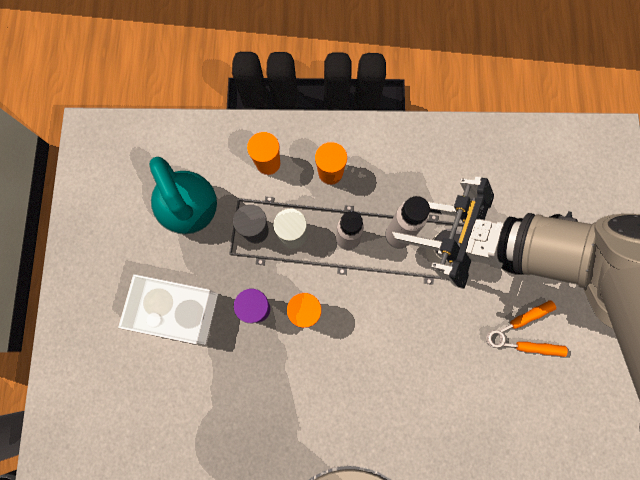

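Call:
servo_tool(
  series=[
    {"translation": [-0.05,0.001,0.032],"turn": [0,0,-0.001],"claw": -1},
    {"translation": [-0.071,0.001,0.046],"turn": [0,0,-0.001],"claw": -1},
    {"translation": [-0.071,0.001,0.046],"turn": [0,0,-0.001],"claw": -1},
    {"translation": [0,0,0],"turn": [0,0,0],"claw": -1},
  ],
)

```text
clock: 15.8
position: [0.6082, -0.0753, 0.1408]
tool_rot: [-1.892, -1.328, -1.091]
wrist_force: [-1.1, 1.0, -2.6]
opening: 0.0537
```

Run:
```python
from h import *
st()
from bench import cams,bot
s=bot.observe();Rm=R.from_rotvec(s['tool_rot']);G=s['position']-Rm.apply([0,0,.019])
c=cams.camera('side');cv2.imwrite('pics/s17.png',cv2.resize(c['img'][150:330,300:460,::-1],None,fx=3.3,fy=3.3,interpolation=cv2.INTER_CUBIC))
c=cams.camera('top');cv2.imwrite('pics/t17.png',cv2.resize(c['img'][180:290,320:500,::-1],None,fx=4.4,fy=4.4,interpolation=cv2.INTER_CUBIC))
a=G+[.0006,.0018,0]
for h in(-.1084,-.1084+.19):
    P=a+[0,0,h];print(P,(w2px('side',P)-[300,150])*3.3,(w2px('top',P)-[320,180])*4.4)
for P in ([.612,.0075,0],[.612,.0075,.15]):print('short',(w2px('side',P)-[300,150])*3.3,(w2px('top',P)-[320,180])*4.4)
```

```text
t 15.8 q [ 0.6946  0.6577 -0.2081  1.8614 -1.0149  1.1682  0.857 ] G [ 0.6027 -0.0908  0.1502] ydir [ 0.941  -0.3384 -0.0027] z [ 0.2919  0.8156 -0.4996] F [-1.0736  1.0352 -2.6441] op 0.053689412458887475
[ 0.6033 -0.089   0.0418] [239.2093 429.0252] [322.7837 266.9194]
[ 0.6033 -0.089   0.2318] [254.759 194.935] [388.4224 164.9344]
short [142.6076 412.5779] [119.2328 265.551 ]
short [147.4462 242.2383] [134.7186 191.8765]
```

View pics/s17.png

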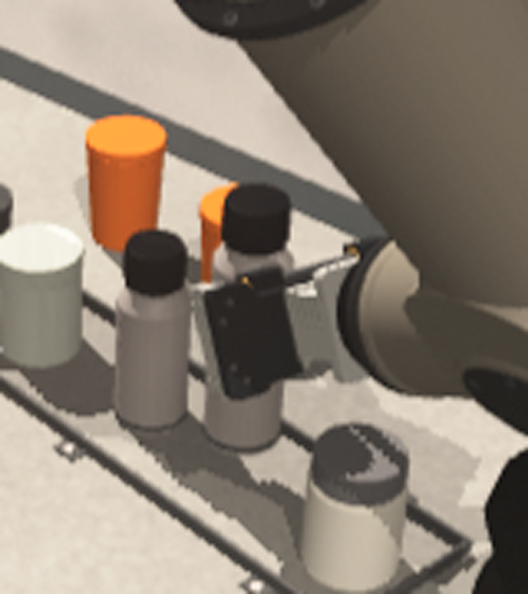

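View pics/t17.png

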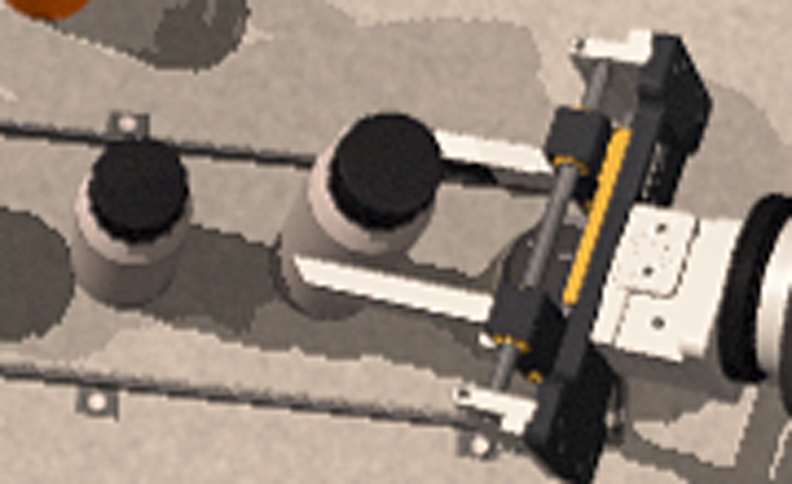

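The side and top crops show the tall bottle upright. Its cap centre is at about (387,165) in the top crop against a predicted (388,165). It clears the short bottle and the jar, so I'm lowering it.

Call:
servo_tool(
  series=[
    {"translation": [-0.04,0,0.024],"turn": [0,0,0],"claw": -1},
    {"translation": [-0.04,0,0.024],"turn": [0,0,0],"claw": -1},
    {"translation": [-0.036,0,0.021],"turn": [0,0,0],"claw": -1},
    {"translation": [0,0,0],"turn": [0,0,0],"claw": -1},
  ],
)

```text
clock: 16.23
position: [0.611, -0.0748, 0.1097]
tool_rot: [-1.891, -1.336, -1.093]
wrist_force: [-0.9, 0.2, -3.3]
opening: 0.0535
```

Run:
```python
from h import *
st()
R1=tool(-20,60.2);plan(tcp([.6016,-.0898,.1084],R1),R1,3,-1)
```

```text
t 16.2333 q [ 0.7048  0.7081 -0.2268  1.8602 -1.0153  1.1282  0.8984] G [ 0.6055 -0.0902  0.1192] ydir [ 0.9418 -0.3362  0.004 ] z [ 0.2928  0.8141 -0.5014] F [-0.9159  0.2342 -3.3402] op 0.053530419411843236
dist mm 11.385298293024741 deg 0.5134509147881905 n 3
{"translation": [-0.013, -0.005, 0.006], "turn": [-0.0004, 0.0005, 0.0007], "claw": -1}
{"translation": [-0.013, -0.005, 0.006], "turn": [-0.0004, 0.0005, 0.0007], "claw": -1}
{"translation": [-0.013, -0.005, 0.006], "turn": [-0.0004, 0.0005, 0.0007], "claw": -1}
```

Call:
servo_tool(
  series=[
    {"translation": [-0.013,-0.005,0.006],"turn": [0,0,0],"claw": -1},
    {"translation": [-0.013,-0.005,0.006],"turn": [0,0,0],"claw": -1},
    {"translation": [0,0,0],"turn": [0,0,0],"claw": -1},
  ],
)

```text
clock: 16.48
position: [0.6083, -0.0746, 0.1016]
tool_rot: [-1.891, -1.336, -1.094]
wrist_force: [-0.2, 0.1, -2.5]
opening: 0.0536
```

Call:
servo_tool(
  series=[
    {"translation": [-0.006,-0.002,0.0035],"turn": [0,0,0],"claw": -1},
    {"translation": [0,0,0],"turn": [0,0,0],"claw": -1},
  ],
)

```text
clock: 16.65
position: [0.6078, -0.0747, 0.1]
tool_rot: [-1.892, -1.336, -1.094]
wrist_force: [0.7, -0.4, -3.4]
opening: 0.0537
```

Run:
```python
from h import *
from bench import cams
st()
c=cams.camera('side');cv2.imwrite('pics/s18.png',cv2.resize(c['img'][190:300,320:440,::-1],None,fx=5,fy=5,interpolation=cv2.INTER_CUBIC))
cams.camera('top');st()
```

```text
t 16.65 q [ 0.7119  0.7214 -0.2322  1.8667 -1.0156  1.1165  0.9145] G [ 0.6023 -0.0902  0.1095] ydir [ 0.9416 -0.3367  0.004 ] z [ 0.2933  0.8141 -0.5013] F [ 0.6712 -0.3503 -3.4257] op 0.05371204882412778
t 16.75 q [ 0.7118  0.7209 -0.2322  1.8663 -1.0157  1.1167  0.9142] G [ 0.6025 -0.0902  0.1099] ydir [ 0.9416 -0.3367  0.0046] z [ 0.2935  0.814  -0.5013] F [ 0.2162 -0.3348 -3.0709] op 0.05347357323636805
```

View pics/s18.png

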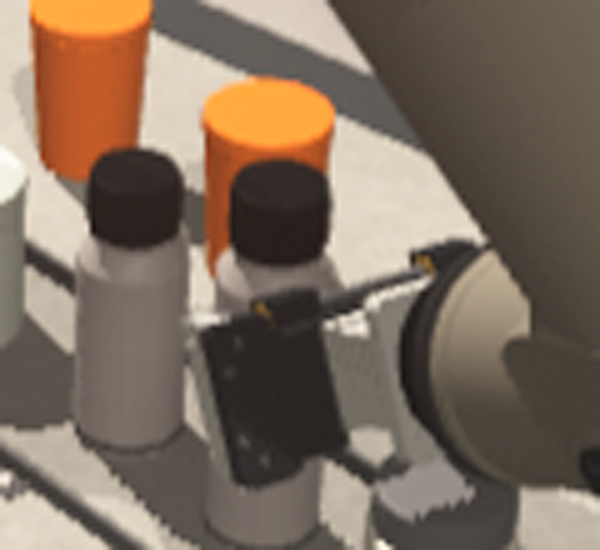

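Call:
servo_tool(
  series=[
    {"translation": [-0.007,-0.001,0.004],"turn": [0,0,0],"claw": -1},
    {"translation": [0,0,0],"turn": [0,0,0],"claw": -1},
  ],
)

```text
clock: 16.92
position: [0.6084, -0.0748, 0.0993]
tool_rot: [-1.891, -1.337, -1.096]
wrist_force: [-0.4, -0.3, -3.0]
opening: 0.0535
```

Call:
servo_tool(
  series=[
    {"translation": [-0.006,0,0.0035],"turn": [0,0,0],"claw": -1},
    {"translation": [0,0,0],"turn": [0,0,0],"claw": -1},
  ],
)

```text
clock: 17.08
position: [0.6091, -0.0744, 0.0995]
tool_rot: [-1.889, -1.337, -1.099]
wrist_force: [-0.1, 0.7, -3.1]
opening: 0.0533
```

Run:
```python
from h import *
from bench import cams
st()
cams.camera('top');st()
```

```text
t 17.0833 q [ 0.7163  0.7251 -0.2385  1.865  -1.016   1.1142  0.918 ] G [ 0.6035 -0.0899  0.109 ] ydir [ 0.9417 -0.3363  0.0075] z [ 0.2951  0.8152 -0.4984] F [-0.0761  0.6773 -3.0805] op 0.05331762403153939
t 17.1333 q [ 0.7164  0.7251 -0.2385  1.865  -1.0157  1.1136  0.9179] G [ 0.6035 -0.0901  0.1088] ydir [ 0.9416 -0.3366  0.0076] z [ 0.2952  0.8148 -0.499 ] F [ 0.272   0.5321 -2.6496] op 0.053208307254064016
```

Call:
servo_tool(
  series=[
    {"translation": [-0.009,-0.003,0.005],"turn": [0,0,0],"claw": -1},
    {"translation": [0,0,0],"turn": [0,0,0],"claw": -1},
    {"translation": [0,0,0],"turn": [0,0,0],"claw": -1},
  ],
)

```text
clock: 17.38
position: [0.6101, -0.0743, 0.0994]
tool_rot: [-1.887, -1.338, -1.105]
wrist_force: [0.4, 0.2, -3.6]
opening: 0.0537
```

Run:
```python
from h import *
from bench import cams
st()
c=cams.camera('side');cv2.imwrite('pics/s19.png',cv2.resize(c['img'][190:300,320:440,::-1],None,fx=5,fy=5,interpolation=cv2.INTER_CUBIC))
cams.camera('top');st()
```

```text
t 17.3833 q [ 0.7222  0.7274 -0.2463  1.8643 -1.0156  1.1107  0.9202] G [ 0.6044 -0.0898  0.1089] ydir [ 0.9415 -0.3369  0.0109] z [ 0.2976  0.8156 -0.4962] F [ 0.3835  0.2224 -3.5674] op 0.053676077891906517
t 17.4833 q [ 0.7221  0.7277 -0.246   1.8646 -1.0154  1.1106  0.9203] G [ 0.6042 -0.0898  0.1085] ydir [ 0.9415 -0.3369  0.0104] z [ 0.2973  0.8156 -0.4963] F [ 0.1676  0.6902 -3.7348] op 0.05338372196788105
```

View pics/s19.png

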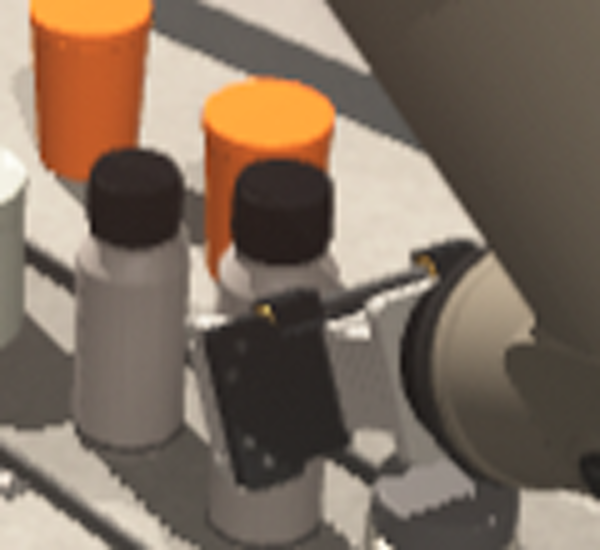

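Run:
```python
from h import *
a=np.array([.6045,-.088,0])
for n,c,r in(('tall',a,.027),('short',np.array([.614,.006,0]),.027)):
  t=np.linspace(0,2*np.pi,72)
  for z in(0,.004):
    px=np.array([(w2px('side',c+[r*np.cos(x),r*np.sin(x),z])-[320,190])*5 for x in t]);print(n,z,'xmin',px[:,0].min(),'xmax',px[:,0].max(),'ymax',px[:,1].max())
from bench import bot;print(bot.observe()['joint_torque'])
im=cv2.imread('pics/s19.png')[430:550,60:380];cv2.imwrite('pics/s19z.png',cv2.resize(im,None,fx=2.4,fy=2.4))
```

```text
tall 0 xmin 200.07612920969393 xmax 315.4396092506505 ymax 555.632334752504
tall 0.004 xmin 200.41398790136356 xmax 315.97884277400595 ymax 548.9795541529867
short 0 xmin 66.09794223325508 xmax 176.08941000268402 ymax 458.848326987808
short 0.004 xmin 66.19851879221471 xmax 176.3730314950203 ymax 452.3322662235739
[ 5.91623224e-02 -1.04738660e+02 -8.65953684e+00 -2.67568266e+01
 -3.38251032e+00  4.81754109e+00 -2.34698266e-02]
```

View pics/s19z.png

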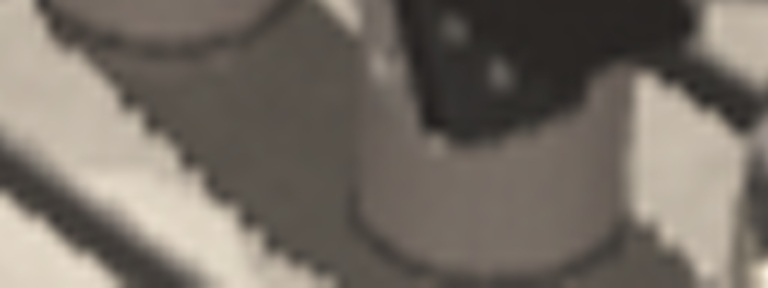

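Call:
servo_tool(
  series=[
    {"translation": [0,0,0],"turn": [0,0,0],"claw": 0.2},
    {"translation": [0,0,0],"turn": [0,0,0],"claw": 0.3},
    {"translation": [0,0,0],"turn": [0,0,0],"claw": 0.5},
    {"translation": [0,0,0],"turn": [0,0,0],"claw": 0.5},
    {"translation": [0,0,0],"turn": [0,0,0],"claw": 0.5},
  ],
)

```text
clock: 17.9
position: [0.6097, -0.0738, 0.099]
tool_rot: [-1.886, -1.337, -1.104]
wrist_force: [-0.2, 0.4, 0.5]
opening: 0.0705
```

Run:
```python
from h import *
from bench import cams
st()
c=cams.camera('side');cv2.imwrite('pics/s20.png',cv2.resize(c['img'][190:300,320:440,::-1],None,fx=5,fy=5,interpolation=cv2.INTER_CUBIC))
c=cams.camera('top');cv2.imwrite('pics/t20.png',cv2.resize(c['img'][180:290,320:500,::-1],None,fx=4.4,fy=4.4,interpolation=cv2.INTER_CUBIC))
```

```text
t 17.9 q [ 0.722   0.7282 -0.2464  1.8649 -1.0156  1.1107  0.9203] G [ 0.6041 -0.0893  0.1084] ydir [ 0.9416 -0.3365  0.0097] z [ 0.2968  0.8162 -0.4957] F [-0.1867  0.4495  0.4632] op 0.07045829062826378
```

View pics/s20.png

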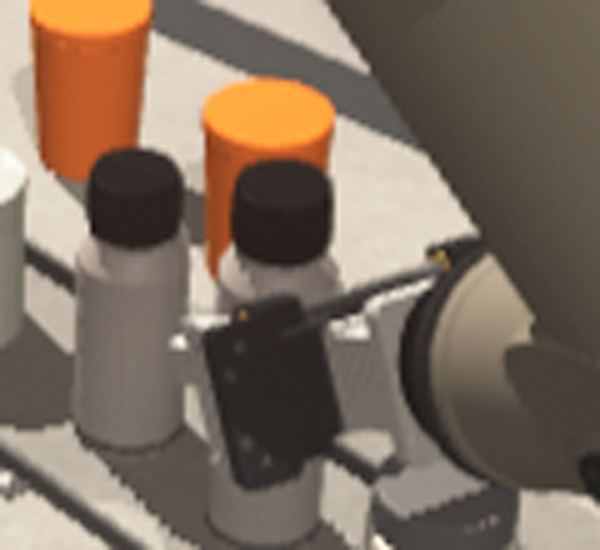

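View pics/t20.png

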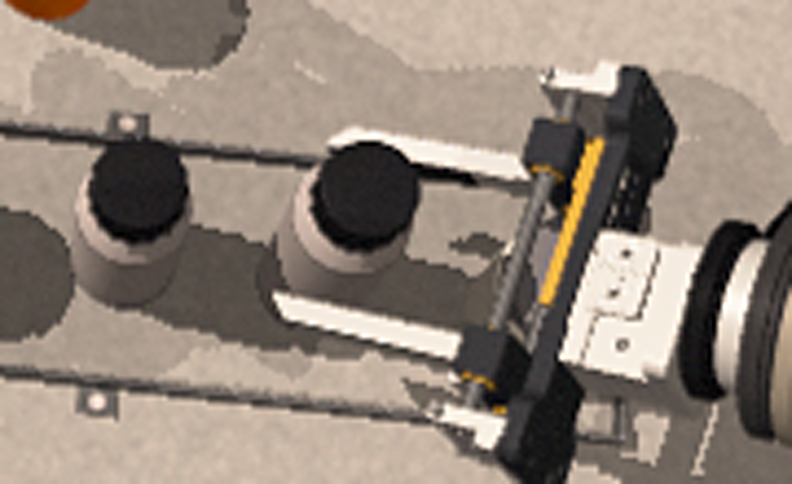

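Call:
servo_tool(
  series=[
    {"translation": [0.02,0,-0.05],"turn": [0,0,0],"claw": 0.5},
    {"translation": [0.04,0,-0.1],"turn": [0,0,0],"claw": 0.5},
    {"translation": [0.04,0,-0.12],"turn": [0,0,0],"claw": 0.5},
    {"translation": [0.06,0,-0.12],"turn": [0,0,0],"claw": 0.5},
    {"translation": [0.1,0,-0.1],"turn": [0,0,0],"claw": 0.5},
    {"translation": [0.1,0,-0.1],"turn": [0,0,0],"claw": 0.5},
    {"translation": [0.1,0,-0.08],"turn": [0,0,0],"claw": 0.5},
    {"translation": [0,0,0],"turn": [0,0,0],"claw": 0.5},
  ],
)

```text
clock: 18.67
position: [0.5734, -0.1634, 0.2934]
tool_rot: [-1.888, -1.334, -1.098]
wrist_force: [-0.1, 0.0, 0.6]
opening: 0.0704
```

Run:
```python
from h import *
from bench import cams
st()
c=cams.camera('side');cv2.imwrite('pics/s21.png',c['img'][:,:,::-1])
c=cams.camera('top');cv2.imwrite('pics/t21.png',c['img'][:,:,::-1])
cv2.imwrite('pics/t21z.png',cv2.resize(c['img'][180:290,220:480,::-1],None,fx=3,fy=3,interpolation=cv2.INTER_CUBIC))
```

```text
t 18.6667 q [ 0.8162  0.4942 -0.1794  1.7233 -0.9052  1.4467  0.6732] G [ 0.5678 -0.1789  0.3028] ydir [ 0.9417 -0.3364  0.0042] z [ 0.2938  0.8163 -0.4974] F [-0.1242  0.0365  0.5628] op 0.07042378218342839
```

View pics/s21.png

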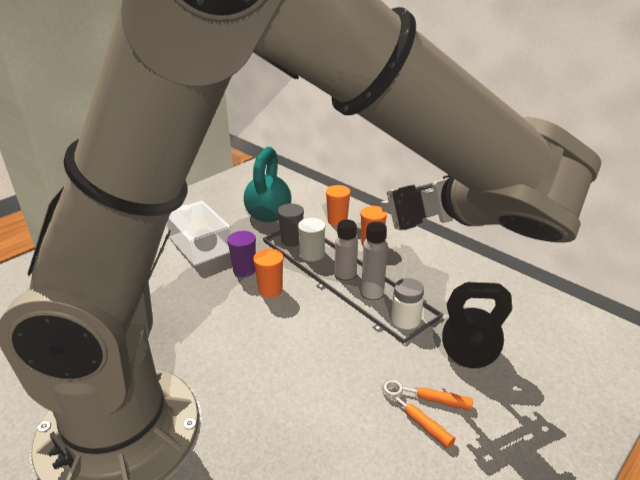

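View pics/t21.png

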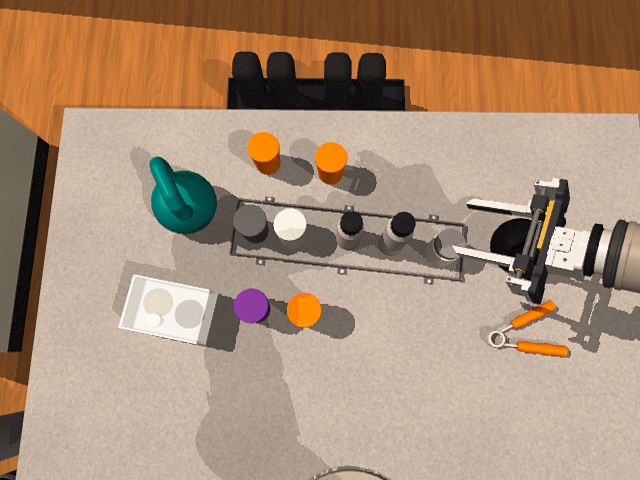

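View pics/t21z.png

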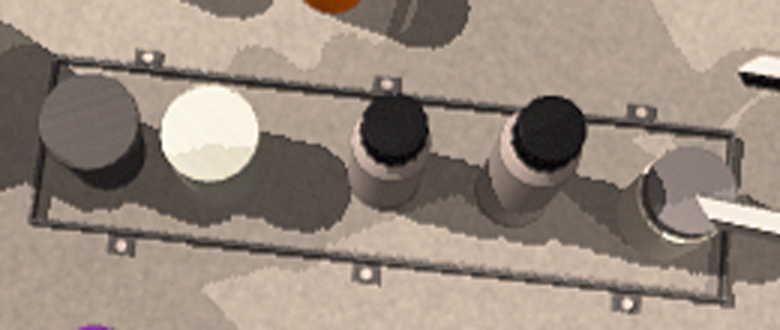

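Run:
```python
from h import *
from bench import bot,job
for n,u,v,z in(('short',352,222.0,.15),('tall',403,223.3,.19)):
    p=px2w('top',u,v,z);d=p[:2]-[.6123,.0105];print(n,p,'rail x,y',d@[.9948,-.1016],d@[.1016,.9948])
st();print(job.job_done())
```

```text
short [0.61514012 0.004878   0.15      ] rail x,y 0.0033965442543935805 -0.005304209323408733
tall [ 0.60340306 -0.08634538  0.19      ] rail x,y 0.0009888187115448452 -0.09724570912360435
t 18.7667 q [ 0.8154  0.4988 -0.1799  1.728  -0.9048  1.4425  0.6765] G [ 0.5671 -0.1775  0.2982] ydir [ 0.942  -0.3357  0.0001] z [ 0.2914  0.8176 -0.4966] F [0.834  0.1349 0.0105] op 0.07074950359424075
the job is handed in; nothing more can be done
None
```

Both bottles are standing cap up in the lane, and I handed the job in at 18.8 s, with the gripper open and clear of everything. I gripped each one as it lay, lifted it, turned it upright in the air, lowered it to the shelf and let go.

The last pictures, taken from the side and from above just before handing in, showed:

| | rail x | rail y |
|---|---|---|
| Short bottle | about +3 mm | about -5 mm |
| Tall bottle | about +1 mm | about -97 mm |

- **Gaps:** about 38 mm between the two bottles, and at least 50 mm from each to the end of the free stretch on its side. Neither touches a neighbour or the rail.
- **Other things:** I saw no change in the neighbours, kettlebells, box, grip trainer or coloured tumblers. That is by eye, not measured, and the gripper and its shadow partly covered the jar and the black kettlebell in the top view.

**Less certain:** the wrist force did not clearly show when the tall bottle touched down. I judged contact from the downward motion stopping at the expected height and from its base lining up in the picture. It was leaning by roughly 0.7° when I released it, and I saw no movement as the fingers opened.

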